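Put away the nested cups and press in the shelf label

TASK

Put the set of three white lab cups away on the little wooden shelf: leave the wide one standing on the shelf, nest the middle-sized one in it and the narrow one in that, each standing on the bottom of the next. Then take the grey label holder from its block, push its tongue down behind the metal lip on the shelf's edge until it is fully home against the spring, and finish while still gripping it and holding it pressed home, so that a colleague can lock it; do not disturb the microscope, the white bottle or the glass dish.

Things in the scene. Friction and masses are not known exactly. Their poses are not given: they have to be found in the camera images.
- shelf: Fixed low wooden shelf board on the bench, 192 mm (its x) by 260 mm (its y), top 45 mm above the bench; origin under its centre on the bench, z up. It is turned by up to 0.25 rad. On its +x edge it carries an aluminium label rail, 94 mm long: a slot open at the top, between the shelf and an upright metal lip.
- slot_mouth (a point): Centre of the slot's mouth, 45 mm above the bench, axes as the shelf's. The slot is 11 mm wide (x), 74 mm long (y) between two end blocks whose tops are level with the mouth. The lip on its +x side flares outward above the mouth, up to 54 mm above the bench; the other side is bevelled below the mouth: some 3 mm of misplacement across the slot is guided in.
- strip (a joint): Sprung steel strip, the bottom of the slot: 0 when free (its top 14 mm below the mouth), grows downwards in m as it is pressed, 0.012 at its own stop. It pushes up with 3 N plus 0.5 N per mm. The label holder is home at about 0.008 (7 N), when its shoulders meet the end blocks; let go, it is pushed up again.
- holder_mid (a point): Centre (half-way up) of the label holder, a stiff grey T-shaped plate 8 mm thick (x) and 72 mm high, about 40 g: tongue at the bottom 60 mm wide (y), 22 mm high; above it a head 94 mm wide, 50 mm high, with paper on both faces (either way round is right). The centre is 36 mm above the foot, 14 mm above the head's lower edge.
- holder: The same label holder; origin at the middle of the tongue's foot, z up, x through its thickness. It starts upright, its tongue 20 mm deep in the slot of the wooden block; pull it straight up. Gripped across its thickness 18 mm above its centre, the fingertips stay clear of block and rail.
- block: Fixed dark wooden block that the label holder starts in, 60 (x) by 110 (y) by 30 mm high, slot along y 10 mm wide, slot floor 10 mm above the bench; origin under its centre.
- large: Widest white round cup, open at the top: 88 mm outer diameter, 50 mm high, wall 4 mm, bottom 5 mm thick; origin under its centre. It starts standing on the shelf.
- large_mid (a point): Centre of the widest cup, 25 mm above its underside.
- medium_mid (a point): Centre of the middle-sized white cup, 40 mm above its underside: 62 mm outer diameter, 80 mm high, wall 3.5 mm, bottom 5 mm thick, about 90 g. Starts upright on the bench. Nested, it stands up 35 mm above the wide cup's rim.
- medium: The same middle-sized cup; origin under its centre, z up.
- small_mid (a point): Centre of the narrow white cup, 52.5 mm above its underside: 40 mm outer diameter, 105 mm high, wall 3 mm, bottom 5 mm thick, about 60 g. Starts upright on the bench. Nested, it stands up 30 mm above the middle cup's rim.
- small: The same narrow cup; origin under its centre, z up.
- microscope: Bystander: small black microscope on a column with a white foot 140 by 100 mm, 175 mm high; origin under its centre.
- washbottle: Bystander: white bottle, 60 mm diameter, 150 mm high; origin under its centre.
- petri: Bystander: round glass dish, 96 mm diameter, 22 mm high; origin under its centre.
There are look-alikes about, which are no part of the job. What is shaped like the small but red is not meant.

How it is judged:
On the way:
1. the three cups stand nested in size order on the shelf, let go (horizontal distance between medium_mid and large_mid below 0.013 m and z of medium_mid in the frame of large between 0.04 and 0.049 m and horizontal distance between small_mid and medium_mid below 0.012 m and z of small_mid in the frame of medium between 0.0535 and 0.0615 m and angle between each of medium, small's own z axis and vertical below 0.12 rad and angle between large's own z axis and vertical below 0.08 rad and z of large_mid in the frame of shelf between 0.066 and 0.075 m and x of large_mid in the frame of shelf between -0.1 and 0.09 m and y of large_mid in the frame of shelf between -0.13 and 0.13 m and contact force between the fingers and medium below 0.1 N and contact force between the fingers and small below 0.1 N), for 0.2 s.
At the end, for the whole second after the job is handed in: Cups nested in size order on the shelf, each seated within 4 mm, upright within 0.12 rad, at rest, let go. Holder tongue in the slot (5 mm across, 12 mm along, 0.12 rad), gripped, pressed home: centre at most 16.5 mm above the mouth, strip down over 6 mm, over 3 N on the shelf (all of step 1 and linear speed of each of medium, small, holder below 0.02 m/s and x of holder_mid in the frame of slot_mouth between -0.005 and 0.005 m and y of holder_mid in the frame of slot_mouth between -0.012 and 0.012 m and z of holder_mid in the frame of slot_mouth between 0.01 and 0.0165 m and angle between holder's own z axis and vertical below 0.12 rad and value of joint strip above 0.006 m and contact force between holder and shelf above 3 N and contact force between the fingers and holder above 2 N); the arm keeps its last pose, push and grip.
It fails at once if the microscope is pushed away or tipped (distance of microscope from where it was at the start of the episode above 0.03 m or angle between microscope's own z axis and vertical above 0.3 rad).
It fails at once if the white bottle is pushed away or tipped (distance of washbottle from where it was at the start of the episode above 0.03 m or angle between washbottle's own z axis and vertical above 0.3 rad).
It fails at once if the glass dish is pushed away or tipped (distance of petri from where it was at the start of the episode above 0.03 m or angle between petri's own z axis and vertical above 0.3 rad).
It also fails if it takes over 58 s, if anything falls off the work surface, if the arm or the gripper's body presses on something with over 40 N, if the wrist force passes 120 N, or if a joint passes its speed limit or range.

ROBOT

A 6-joint arm with a two-finger parallel gripper is mounted at the origin on the work surface. World frame = base frame: x ahead of the robot, y to its left, z up, the work surface at z = 0. Lengths are in m, angles in rad, forces in N, time in s.
With the tool pointing down it reaches from about 0.225 to 0.875 m from the base axis. Payload 3.4 kg.
Tool frame: the origin (TCP) lies at the very end of the fingers, on their centre line; the grasp point (between the pads) lies 19 mm behind it (grip_depth is the distance from the TCP to the grasp point, in m); x points along the fingers, z is the direction in which the jaws open and shut, and the axes are right-handed (so a half turn about x gives the same grasp; the last joint's range is limited). The gripper opens to 85 mm and grips with 20 to 120 N. Pads are 22 mm wide; open, the fingers measure 114 mm over their backs; the gripper's body (76 mm by 85 mm) begins 54 mm behind the grasp point. The pads swing forward as they close: fully open they stand 13 mm farther back than shut.
Start: joints at [-1.277, 0.276, 1.505, -0, 1.361, -0.121], TCP at [0.232, -0.526, 0.193] pointing down, gripper open.
Joint ranges: [-2.89, 2.89], [-0.75, 2.08], [0.22, 2.7], [-1.18, 4.32], [0.11, 2.71], [-2.7, 2.7]. Speed limits (rad/s): [2.57, 2.57, 3.14, 3.14, 3.14, 3.14].

INTERFACE

Orientations are given as a unit quaternion [w, x, y, z].
In Python, from rig import get_state, get_image, sign_off, grip_depth gives the robot as it stands. The module is installed in compiled form; this text tells all that it offers.
- The arm moves only by the tool arm_command, never from a script. Its argument "series" is a list of rows, each an object with "dp": the shift along the tool's x, y, z scaled (see below), a list of three; "angular": the turn, a rotation vector about the tool's x, y, z scaled (see below), a list of three; "gripper": the finger opening in mm, from 0 to 85.4. A call has exactly 8 rows; each row shifts and turns the pose as measured when the row begins, along the tool's axes as they then stand; what a row does not reach is not made up. The controller multiplies each number of a shift by 0.12 m and each number of a turn by 90 degrees. A row lasts 1/8 s, in which the tool goes at most 62.5 mm and 10.7 degrees, less where a joint would pass 70% of its speed; a pose out of reach is approached as far as the arm can. A call with a number of a shift or a turn outside -1 to 1 is refused whole. A call with a gripper value outside its range is refused whole. The fingers move at their own pace and stop on an object; "grip_force" is the grip in N (left out, the last holds). Time passes only in rows, so rows that do not move let the fingers close, or fill a call up. It gives the time, the measured TCP pose, the force and the opening at its end, in the units of the state.
- get_state(): the state, without advancing time (a new reading comes with each control period).
- get_image(name): name is "scene" or "top"; returns a dict with "image" (480x640x3 uint8, blue, green, red), "depth" (480x640 float32, m along the optical axis (not along the pixel's ray), 0 where there is no reading), "mtx" (3x3 intrinsics, pixels), "k1" (the pictures are not rectified: a ray, as slopes to the right and down, at radius r is drawn at 1 + k1 r^2 times it, then the intrinsics apply), "view" (4x4, takes a point from world to camera coordinates). Camera axes: x right, y up, looking along -z (the intrinsics and any distortion apply to the point x, -y, -z); pixel columns grow to the right and rows downward; lengths in m; the calibration is good to about 2 mm. A picture is of the moment at which its call begins.
- sign_off(): hands the job in, once; it reports no verdict.
The state is a dict: "clock": time; "qpos": joint angles; "qd": joint speeds; "effort": joint torques, N m; "position": TCP position; "ee_rot": TCP orientation; "contact_force": force on the tool from outside, world axes, zero at the start; "moment": the same for the moment, N m; "width": finger opening in m.
Only numpy, scipy, OpenCV 4.12 (cv2) and the standard library are available. Lean on these libraries where they do the work, as an engineer would, in place of code of your own. Each camera call takes 0.05 s, during which the arm holds its last target. There are 200 camera calls.

## Working session

There is one attempt and no reset: what is moved stays moved. The work goes in short steps, Python scripts to look and compute and a tool call to move; the robot and the scene stay as the last step left them, time stands still between calls to the robot, and variables do not carry over. Pictures are saved under pics/ and viewed, about 8 in all and at most 12, crops included, and the job is handed in when it is done.

Besides the shell and the picture viewer there is one more tool, called after "Request:" as a command line: name --argument value ..., lists and objects as JSON in quotes. arm_command: Moves the arm, as the interface text tells. Its arguments: {"type":"object","properties":{"series":{"type":"array","items":{"type":"object","properties":{"dp":{"type":"array","items":{"type":"number"}},"angular":{"type":"array","items":{"type":"number"}},"gripper":{"type":"number"}}}},"grip_force":{"type":"number"}},"required":["series"]}

```bash
mkdir -p pics
cat > h.py <<'E'
import numpy as np,cv2
from rig import get_state,get_image,grip_depth
def cam(n):
    d=get_image(n);np.savez('%s.npz'%n,**d);return d
def world(d):
    h,w=d['depth'].shape;K=np.array(d['mtx'],float)
    u,v=np.meshgrid(np.arange(w),np.arange(h))
    x=(u-K[0,2])/K[0,0];y=(v-K[1,2])/K[1,1];rd=np.hypot(x,y);r=rd.copy()
    for _ in range(10): r=rd/(1+float(d['k1'])*r*r)
    s=np.where(rd>0,r/np.maximum(rd,1e-9),1);x=x*s;y=y*s;z=d['depth']
    P=np.stack([x*z,-y*z,-z,np.ones_like(z)],-1)
    return (P@np.linalg.inv(d['view']).T)[...,:3]
E
python3 - <<'E'
from h import *
for n in('scene','top'):
    d=cam(n);cv2.imwrite('pics/%s0.png'%n,d['image']);print(n,d['mtx'],d['k1'],np.linalg.inv(d['view'])[:3].round(3))
print(get_state(),grip_depth)
E
```

```text
scene [[551.59634951   0.         322.49240262]
 [  0.         551.59634951 254.6719648 ]
 [  0.           0.           1.        ]] -0.021929035205888618 [[ 0.75  -0.548  0.371  1.031]
 [ 0.661  0.609 -0.438 -0.459]
 [ 0.014  0.574  0.819  1.065]]
top [[433.58189267   0.         323.31956442]
 [  0.         433.58189267 244.32417967]
 [  0.           0.           1.        ]] -0.068570176942345 [[ 0.014  0.99  -0.143  0.413]
 [-1.     0.014 -0.005  0.059]
 [-0.003  0.143  0.99   1.153]]
{'clock': 0.1, 'qpos': array([-1.27700024e+00,  2.76537335e-01,  1.50603435e+00, -3.19916550e-05,
        1.36070395e+00, -1.20988663e-01]), 'qd': array([ 0.00162739, -0.0011468 , -0.00373854,  0.00151324, -0.00143263,
       -0.00047813]), 'effort': array([ 9.00768919e-04, -4.17697263e+01, -2.46404278e+01, -1.61290695e-04,
        5.81239583e-03, -1.93801651e-05]), 'position': array([ 0.23154947, -0.52571472,  0.191812  ]), 'ee_rot': array([ 0.5917785 ,  0.38670344,  0.5927037 , -0.38595464]), 'contact_force': array([0.11589538, 0.66425555, 0.64968532]), 'moment': array([-0.00086693, -0.00965159, -0.01491555]), 'width': 0.08506567818262241} 0.0187
```

View pics/scene0.png

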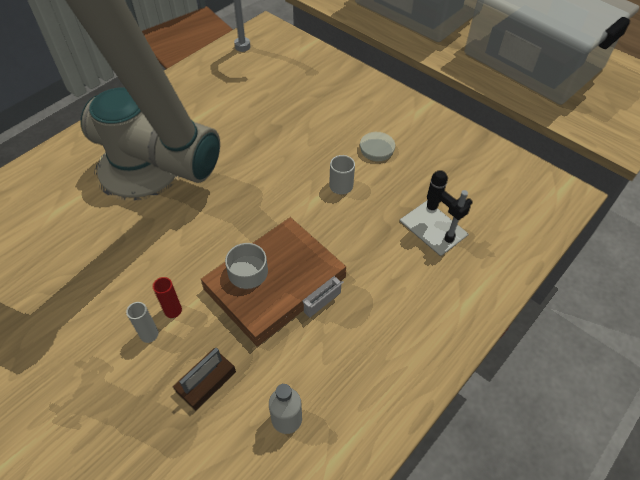

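View pics/top0.png

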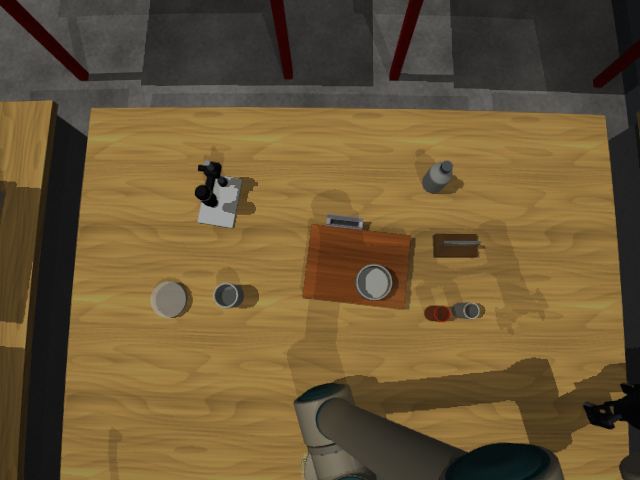

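The top view shows the wide cup at (374,282) on the shelf, the middle cup at (228,296), and the narrow white cup at (468,311) beside its red look-alike at (437,313). The holder block is at (456,245) and the rail at (345,222). The bystanders are the microscope (218,200), bottle (437,178) and dish (170,299). In the scene view the narrow white cup is at (143,322) and the red one at (168,297). The white one is the one meant.

```bash
cat >> h.py <<'E'
from scipy.optimize import least_squares
def circ(p):
    f=lambda q:np.hypot(p[:,0]-q[0],p[:,1]-q[1])-q[2]
    r=least_squares(f,[*((p.max(0)+p.min(0))/2)[:2],.03],loss='soft_l1',f_scale=.002)
    return r.x,np.sqrt(np.mean(r.fun**2))
def load(n): 
    d=dict(np.load('%s.npz'%n));return d,world(d)
E
python3 - <<'E'
from h import *
W={}
for n in('scene','top'):
    d,P=load(n);W[n]=P;print(n,'noread',(d['depth']==0).mean())
px={'scene':dict(large=(246,266),medium=(342,174),small=(143,322),red=(168,297),petri=(377,146),bottle=(286,408)),
 'top':dict(large=(374,282),medium=(228,296),small=(468,311),red=(437,313),petri=(170,299),bottle=(437,178))}
top=dict(large=.095,medium=.08,small=.105,red=.105,petri=.022,bottle=.1)
for n in W:
  for k,(u,v) in px[n].items():
    R=32; q=W[n][max(0,v-R):v+R,u-R:u+R].reshape(-1,3)
    h=top[k]
    s=q[abs(q[:,2]-h)<.007]
    # restrict near centre
    if len(s)>8:
        c=np.median(s,0); s=s[np.hypot(*(s-c)[:,:2].T)<.09]
        f,e=circ(s);print(n,k,len(s),'z',np.median(s[:,2]).round(4),f.round(4),e.round(4))
    else: print(n,k,'few',len(s),q[:,2].max())
  # bench z check
  b=W[n][300:305,400:405] if n=='scene' else W[n][330:335,200:205]
  print('bench',b.reshape(-1,3).mean(0).round(4))
# shelf board: pixels z ~.045 brown
for n in W:
    d,P=load(n);hsv=cv2.cvtColor(d['image'],cv2.COLOR_BGR2HSV)
    m=((abs(P[...,2]-.045)<.008)&(P[...,0]>.25)&(P[...,0]<.7)&(abs(P[...,1])<.35)).astype(np.uint8)
    m=cv2.morphologyEx(m,cv2.MORPH_OPEN,np.ones((3,3)))
    nn,lab,st,ce=cv2.connectedComponentsWithStats(m);i=1+st[1:,4].argmax()
    p=P[lab==i];print(n,'shelf',len(p),p[:,2].mean(),cv2.minAreaRect((p[:,:2]*1000).astype(np.float32)))
    # block & holder
    blk=(P[...,2]>.02)&(P[...,2]<.12)&(P[...,0]>.35)&(P[...,0]<.55)&(P[...,1]<-.18)&(P[...,1]>-.42)
    hold=P[blk&(P[...,2]>.06)&(P[...,0]>.38)];b=P[blk&(abs(P[...,2]-.03)<.006)]
    print('hold',len(hold),hold.max(0),cv2.minAreaRect((hold[:,:2]*1000).astype(np.float32)),'blk',cv2.minAreaRect((b[:,:2]*1000).astype(np.float32)))
E
cat > crop.py <<'E'
import sys
from h import *
n,u,v,r,o=sys.argv[1],*map(int,sys.argv[2:5]),sys.argv[5]
d=cam(n) if len(sys.argv)>6 else load(n)[0]
c=d['image'][max(0,v-r):v+r,max(0,u-r*4//3):u+r*4//3]
cv2.imwrite(o,cv2.resize(c,(800,600),interpolation=cv2.INTER_CUBIC))
E
python3 crop.py scene 200 330 84 pics/c1.png
```

```text
scene noread 0.003779296875
top noread 0.004173177083333333
scene large 342 z 0.0945 [ 0.4771 -0.059   0.0418] 0.0015
scene medium 185 z 0.0791 [0.4395 0.3057 0.0292] 0.0018
scene small 196 z 0.1041 [ 0.424  -0.2661  0.0356] 0.0101
scene red 224 z 0.1042 [ 0.4135 -0.2503  0.0362] 0.0118
scene petri 740 z 0.0243 [0.4281 0.4682 0.0348] 0.0117
scene bottle 332 z 0.1006 [ 0.755  -0.2299  0.0253] 0.0025
bench [0.7651 0.1328 0.0011]
top large 201 z 0.0952 [ 0.4754 -0.0597  0.0418] 0.0013
top medium 129 z 0.0797 [0.438  0.3052 0.0292] 0.0012
top small 152 z 0.1056 [ 0.3907 -0.2648  0.0394] 0.0123
top red 121 z 0.1055 [ 0.4196 -0.244   0.0359] 0.0116
top petri 1056 z 0.0226 [0.4271 0.469  0.0341] 0.0115
top bottle 168 z 0.1005 [ 0.7552 -0.231   0.0257] 0.0026
bench [0.3421 0.3811 0.0005]
scene shelf 7634 0.046182792466024615 ((530.9082641601562, -20.905227661132812), (263.32977294921875, 217.39401245117188), 84.08485412597656)
hold 977 [ 0.43130572 -0.20121164  0.1105515 ] ((406.11517333984375, -256.67584228515625), (41.8174934387207, 112.32376861572266), 6.391964912414551) blk ((476.5061340332031, -264.939453125), (107.56858825683594, 160.20205688476562), 83.42286682128906)
top shelf 6703 0.045852599859297315 ((531.6672973632812, -24.03350830078125), (261.0175476074219, 218.44412231445312), 83.98104095458984)
hold 445 [ 0.42936185 -0.20056738  0.11110413] ((405.9259338378906, -256.86834716796875), (39.165252685546875, 113.02835083007812), 6.056289196014404) blk ((468.1997985839844, -266.5798034667969), (106.48576354980469, 185.14476013183594), 79.72384643554688)
```

View pics/c1.png

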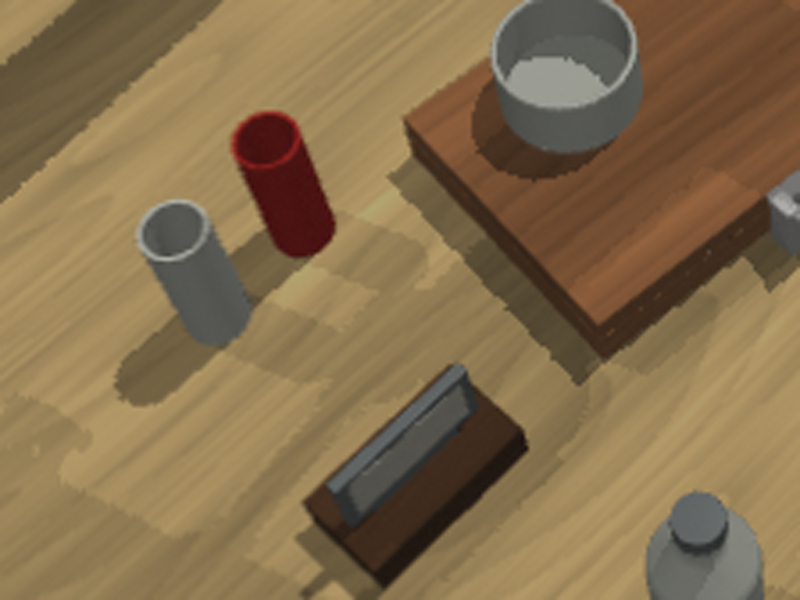

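The crop confirms the narrow cup: white at crop (190,270), red look-alike at (285,185). The grey holder stands in the block at crop (405,445). Next I refine the narrow cup, holder, shelf and rail.

```bash
python3 - <<'E'
from h import *
R=cv2.minAreaRect
for n in('scene','top'):
    d,P=load(n);Z=P[...,2];X=P[...,0];Y=P[...,1]
    hsv=cv2.cvtColor(d['image'],cv2.COLOR_BGR2HSV);sat=hsv[...,1]
    near=(abs(Z-.105)<.006)&(X>.3)&(X<.47)&(Y<-.15)&(Y>-.4)
    for nm,m in(('white',near&(sat<110)),('red',near&(sat>150))):
        s=P[m];f,e=circ(s);print(n,nm,len(s),np.median(s[:,2]).round(4),f.round(4),e.round(4),s.min(0).round(3),s.max(0).round(3))
    m=(Z>.05)&(Z<.12)&(X>.47)&(X<.62)&(Y<-.17)&(Y>-.42);s=P[m];print('holder',len(s),s[:,2].max(),R((s[:,:2]*1000).astype('f')))
    s=P[m&(abs(Z-.082)<.004)];r=R((s[:,:2]*1000).astype('f'));print('holder top',len(s),s.mean(0).round(4),r)
    m=(abs(Z-.03)<.004)&(X>.45)&(X<.65)&(Y<-.17)&(Y>-.42)&(hsv[...,2]<110);s=P[m];print('block',len(s),R((s[:,:2]*1000).astype('f')))
    m=(abs(Z-.0455)<.006)&(sat>120)&(X>.35)&(X<.7)&(Y>-.2)&(Y<.2);m=cv2.morphologyEx(m.astype(np.uint8),3-1,np.ones((3,3)))>0;s=P[m];r=R((s[:,:2]*1000).astype('f'));print('shelf',len(s),r)
    ang=np.deg2rad(r[2]-90 if r[2]>45 else r[2]);c,sn=np.cos(ang),np.sin(ang)
    m=(Z>.038)&(Z<.065)&(sat<100)&(X>.55)&(X<.72)&(Y>-.2)&(Y<.2);m=cv2.morphologyEx(m.astype(np.uint8),2,np.ones((2,2)))>0;s=P[m];print('rail',len(s),R((s[:,:2]*1000).astype('f')),s[:,2].max())
    L=(s[:,:2])@np.array([[c,-sn],[sn,c]]);print('rail in shelf axes',L.min(0).round(4),L.max(0).round(4),'shelfctr',(np.array(r[0])/1000@np.array([[c,-sn],[sn,c]])).round(4),ang)
E
python3 crop.py scene 322 297 42 pics/c2.png
```

```text
scene white 139 0.1044 [ 0.4106 -0.2929  0.0179] 0.0014 [ 0.388 -0.312  0.099] [ 0.429 -0.275  0.11 ]
scene red 125 0.1045 [ 0.4021 -0.2211  0.0181] 0.0012 [ 0.383 -0.24   0.099] [ 0.421 -0.201  0.111]
holder 542 0.08802922323678464 ((580.097900390625, -283.24365234375), (11.977599143981934, 94.65229034423828), 1.0577313899993896)
holder top 227 [ 0.5804 -0.2842  0.0821] ((579.7919921875, -283.79449462890625), (11.176039695739746, 93.5960464477539), 0.38431838154792786)
block 912 ((579.667724609375, -282.8919677734375), (62.54439163208008, 111.33597564697266), 0.07977622747421265)
shelf 7100 ((519.9740600585938, -20.438262939453125), (262.2478332519531, 194.5955810546875), 84.19820404052734)
rail 369 ((798.8521118164062, -210.70193481445312), (81.71306610107422, 674.24365234375), 36.14141845703125) 1.0649539919916096
rail in shelf axes [ 0.6154 -0.3523] [1.0718 0.1491] shelfctr [0.5194 0.0322] -0.10126044202170134
top white 83 0.1057 [ 0.4091 -0.2927  0.0181] 0.0013 [ 0.391 -0.313  0.099] [ 0.429 -0.274  0.11 ]
top red 82 0.1055 [ 0.4021 -0.2208  0.0187] 0.0011 [ 0.383 -0.24   0.099] [ 0.421 -0.201  0.109]
holder 191 0.0883134402558794 ((577.9829711914062, -283.0143127441406), (94.37306213378906, 8.136343002319336), 89.99937438964844)
holder top 109 [ 0.5784 -0.2824  0.0823] ((577.819580078125, -283.0009765625), (7.7252421379089355, 94.38172912597656), 0.5702347755432129)
block 674 ((578.625732421875, -283.1974792480469), (59.223838806152344, 111.97075653076172), 0.8323028087615967)
shelf 6406 ((518.7108154296875, -22.642318725585938), (260.8081359863281, 192.8308563232422), 84.08757019042969)
rail 304 ((530.398193359375, 9.1602783203125), (97.59861755371094, 235.95802307128906), 88.89707946777344) 1.1526449679975073
rail in shelf axes [0.4051 0.0235] [0.6482 0.1204] shelfctr [0.5183 0.0309] -0.1031913669700633
```

View pics/c2.png

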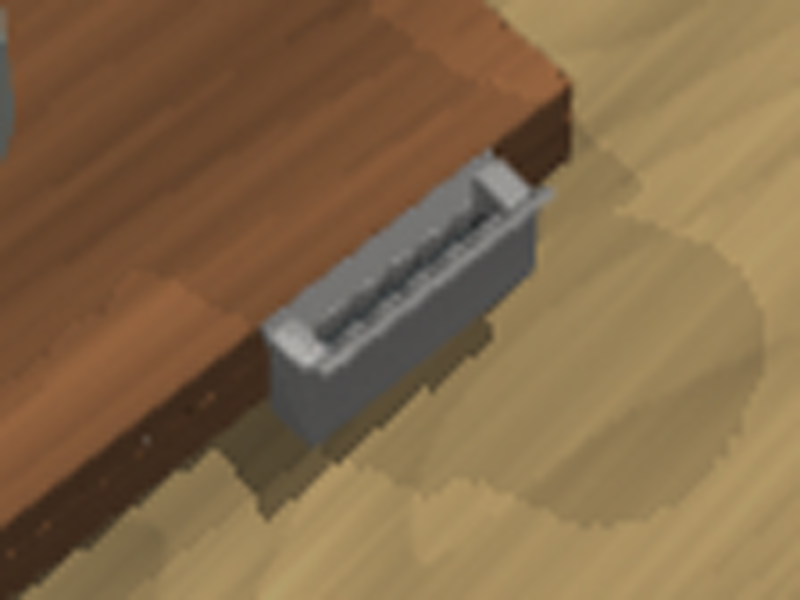

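The rail crop shows the two bright end blocks at crop (298,340) and (508,180), with the slot between them. I localise it in shelf axes.

Run:
```python
from h import *
a=-.1025;c,sn=np.cos(a),np.sin(a);M=np.array([[c,-sn],[sn,c]])
for n in('scene','top'):
    d,P=load(n);L=P.copy();L[...,:2]=P[...,:2]@M
    V=d['image'].max(-1);sat=cv2.cvtColor(d['image'],cv2.COLOR_BGR2HSV)[...,1]
    box=(L[...,0]>.585)&(L[...,0]<.66)&(L[...,1]>-.0)&(L[...,1]<.2)
    r=box&(sat<90)&(L[...,2]>.03);s=L[r];print(n,'rail',len(s),np.percentile(s,[1,5,50,95,99],axis=0).round(4).tolist())
    ym=(np.percentile(s[:,1],1)+np.percentile(s[:,1],99))/2;print('ymid',ym)
    # profile across x at central y: for bins of x print z and sat, V
    for lo,hi,t in((-.03,.03,'mid'),(.038,.046,'end+'),(-.046,-.038,'end-')):
        m=box&(L[...,1]-ym>lo)&(L[...,1]-ym<hi)
        for x in np.arange(.604,.65,.002):
            k=m&(abs(L[...,0]-x)<.001)
            if k.sum():print(t,x.round(3),k.sum(),'z',np.median(L[k][:,2]).round(4),'sat',np.median(sat[k]),'V',np.median(V[k]),end=' | ')
        print()
```

```text
scene rail 537 [[0.6139, 0.0304, 0.0304], [0.6153, 0.0317, 0.0313], [0.6249, 0.0752, 0.0437], [0.6422, 0.1196, 0.0557], [0.6435, 0.1241, 0.0582]]
ymid 0.07722928384724188
mid 0.604 26 z 0.0462 sat 146.0 V 124.0 | mid 0.606 15 z 0.0467 sat 145.0 V 126.0 | mid 0.608 23 z 0.0466 sat 146.0 V 126.0 | mid 0.61 21 z 0.0456 sat 145.0 V 124.0 | mid 0.612 24 z 0.0471 sat 145.0 V 120.5 | mid 0.614 17 z 0.0473 sat 82.0 V 115.0 | mid 0.616 35 z 0.0462 sat 15.0 V 117.0 | mid 0.618 34 z 0.0436 sat 6.0 V 117.0 | mid 0.62 44 z 0.041 sat 7.0 V 117.0 | mid 0.622 45 z 0.0352 sat 6.0 V 87.0 | mid 0.624 26 z 0.0325 sat 9.0 V 69.5 | mid 0.626 16 z 0.0322 sat 12.0 V 65.5 | mid 0.628 5 z 0.0331 sat 5.0 V 101.0 | mid 0.634 12 z 0.046 sat 5.0 V 97.5 | mid 0.636 85 z 0.0214 sat 6.0 V 79.0 | mid 0.638 120 z 0.0212 sat 7.0 V 79.0 | mid 0.64 40 z 0.0035 sat 98.5 V 91.0 | mid 0.642 42 z 0.0527 sat 8.0 V 115.5 | mid 0.644 34 z 0.0019 sat 105.0 V 91.0 | mid 0.646 20 z 0.0013 sat 107.0 V 90.5 | mid 0.648 21 z 0.0017 sat 109.0 V 145.0 | mid 0.65 22 z 0.001 sat 108.0 V 145.0 | 
end+ 0.606 4 z 0.0466 sat 146.0 V 130.5 | 
[... 3733 characters left out ...]
4 sat 198.0 V 103.0 | end- 0.61 1 z 0.0451 sat 200.0 V 102.0 | end- 0.612 3 z 0.045 sat 198.0 V 100.0 | end- 0.614 3 z 0.0457 sat 52.0 V 99.0 | end- 0.616 2 z 0.0489 sat 8.5 V 90.0 | end- 0.618 1 z 0.0445 sat 18.0 V 84.0 | end- 0.62 3 z 0.0474 sat 9.0 V 114.0 | end- 0.622 2 z 0.0463 sat 8.0 V 129.5 | end- 0.624 2 z 0.0435 sat 9.5 V 138.5 | end- 0.626 2 z 0.0438 sat 8.0 V 148.0 | end- 0.628 3 z 0.0451 sat 7.0 V 148.0 | end- 0.63 4 z 0.0481 sat 7.5 V 143.5 | end- 0.632 1 z 0.0465 sat 6.0 V 129.0 | end- 0.634 2 z 0.0422 sat 6.0 V 152.5 | end- 0.636 3 z 0.0454 sat 9.0 V 114.0 | end- 0.638 4 z 0.0512 sat 5.0 V 104.0 | end- 0.64 2 z 0.0524 sat 17.5 V 107.5 | end- 0.642 3 z 0.0565 sat 7.0 V 114.0 |
```

Slot: about 0.6293, 0.0765 in shelf axes, so world (0.634, 0.012), yaw −0.1025. The bevel and lip profile supports this. Next comes a planner that turns waypoints into rows.

```bash
cat > plan.py <<'E'
# usage: plan.py "x y z yaw grip n" ... ; prints rows (tool frame, controller units), from the measured pose
import sys
from h import *
from scipy.spatial.transform import Rotation as Ro
s=get_state();p=s['position'];q=s['ee_rot'];R=Ro.from_quat([q[1],q[2],q[3],q[0]])
def des(y): # tool x down, z (jaw) at yaw y
    x=np.array([0,0,-1.]);z=np.array([np.cos(y),np.sin(y),0]);return Ro.from_matrix(np.stack([x,np.cross(z,x),z],1))
print('t',round(s['clock'],2),'p',p.round(4),'jaw',R.as_matrix()[:,2].round(3),'q',s['qpos'].round(2),'F',s['contact_force'].round(1),'w',round(s['width'],4))
rows=[]
for w in sys.argv[1:]:
    x,y,z,yaw,g,n=map(float,w.split());n=int(n);t=np.array([x,y,z])
    for i in range(n,0,-1):
        dr=(R.inv()*des(yaw)).as_rotvec()/i; d=(t-p)/i
        dp=np.round(R.inv().apply(d)/.12,3);an=np.round(dr/(np.pi/2),3)
        if np.linalg.norm(d)>.0625 or np.linalg.norm(dr)>.186: print('LIMIT',np.linalg.norm(d),np.linalg.norm(dr))
        rows.append('{"dp":[%g,%g,%g],"angular":[%g,%g,%g],"gripper":%g}'%(*(dp+0),*(an+0),g))
        p=p+R.apply(dp*.12);R=R*Ro.from_rotvec(an*np.pi/2)
print(len(rows));print('['+',\n'.join(rows)+']')
E
python3 plan.py "0.31 -0.15 0.193 0 85 8" "0.4388 0.3055 0.16 0 85 8"
```

```text
t 0.1 p [ 0.2315 -0.5257  0.1918] jaw [ 0.403 -0.915 -0.002] q [-1.28  0.28  1.51 -0.    1.36 -0.12] F [0.1 0.7 0.6] w 0.0851
16
[{"dp":[-0.001,0.233,-0.325],"angular":[-0.092,0,0],"gripper":85},
{"dp":[-0.001,0.277,-0.288],"angular":[-0.092,0,0],"gripper":85},
{"dp":[-0.001,0.316,-0.246],"angular":[-0.092,0,0],"gripper":85},
{"dp":[0,0.347,-0.198],"angular":[-0.092,0,0],"gripper":85},
{"dp":[-0.001,0.372,-0.145],"angular":[-0.092,0,0],"gripper":85},
{"dp":[0,0.39,-0.09],"angular":[-0.092,0,0],"gripper":85},
{"dp":[-0.001,0.398,-0.033],"angular":[-0.092,0,0],"gripper":85},
{"dp":[0,0.399,0.024],"angular":[-0.092,0,-0.001],"gripper":85},
{"dp":[0.034,0.475,0.134],"angular":[0,0,0],"gripper":85},
{"dp":[0.034,0.474,0.134],"angular":[0,0,0],"gripper":85},
{"dp":[0.034,0.475,0.134],"angular":[0,0,0],"gripper":85},
{"dp":[0.034,0.474,0.134],"angular":[0,0,0],"gripper":85},
{"dp":[0.035,0.475,0.134],"angular":[0,0,0],"gripper":85},
{"dp":[0.034,0.474,0.135],"angular":[0,0,0],"gripper":85},
{"dp":[0.035,0.475,0.134],"angular":[0,0,0],"gripper":85},
{"dp":[0.034,0.474,0.135],"angular":[0,0,0],"gripper":85}]
```

Request:
arm_command --series '[{"dp": [0, 0.23, -0.33], "angular": [-0.09, 0, 0], "gripper": 85}, {"dp": [0, 0.28, -0.29], "angular": [-0.09, 0, 0], "gripper": 85}, {"dp": [0, 0.32, -0.25], "angular": [-0.09, 0, 0], "gripper": 85}, {"dp": [0, 0.35, -0.2], "angular": [-0.09, 0, 0], "gripper": 85}, {"dp": [0, 0.37, -0.15], "angular": [-0.09, 0, 0], "gripper": 85}, {"dp": [0, 0.39, -0.09], "angular": [-0.09, 0, 0], "gripper": 85}, {"dp": [0, 0.4, -0.03], "angular": [-0.09, 0, 0], "gripper": 85}, {"dp": [0, 0.4, 0.02], "angular": [-0.09, 0, 0], "gripper": 85}]' --grip_force 30

```text
clock: 1.1
position: [0.3082, -0.138, 0.1893]
ee_rot: [0.707, 0.001, 0.707, 0.004]
contact_force: [0.2, 0.3, -0.2]
width: 0.0854
```

```bash
python3 plan.py "0.4388 0.3055 0.16 0 85 8"
```

```text
t 1.1 p [ 0.3082 -0.138   0.1893] jaw [ 1.     0.005 -0.001] q [-0.63 -0.09  1.93  0.    1.3  -0.64] F [ 0.2  0.3 -0.2] w 0.0854
8
[{"dp":[0.033,0.461,0.138],"angular":[0,0,-0.001],"gripper":85},
{"dp":[0.033,0.461,0.138],"angular":[0,0,0],"gripper":85},
{"dp":[0.033,0.461,0.138],"angular":[0,0,-0.001],"gripper":85},
{"dp":[0.032,0.461,0.138],"angular":[0.001,0,0],"gripper":85},
{"dp":[0.032,0.462,0.138],"angular":[0,0,-0.001],"gripper":85},
{"dp":[0.031,0.461,0.138],"angular":[0.001,0,0],"gripper":85},
{"dp":[0.031,0.462,0.137],"angular":[0,0,-0.001],"gripper":85},
{"dp":[0.031,0.462,0.136],"angular":[0.001,-0.001,0],"gripper":85}]
```

Request:
arm_command --series '[{"dp": [0.033, 0.461, 0.138], "angular": [0, 0, 0], "gripper": 85}, {"dp": [0.033, 0.461, 0.138], "angular": [0, 0, 0], "gripper": 85}, {"dp": [0.033, 0.461, 0.138], "angular": [0, 0, 0], "gripper": 85}, {"dp": [0.033, 0.461, 0.138], "angular": [0, 0, 0], "gripper": 85}, {"dp": [0.033, 0.461, 0.138], "angular": [0, 0, 0], "gripper": 85}, {"dp": [0.033, 0.461, 0.138], "angular": [0, 0, 0], "gripper": 85}, {"dp": [0.033, 0.461, 0.138], "angular": [0, 0, 0], "gripper": 85}, {"dp": [0.033, 0.461, 0.138], "angular": [0, 0, 0], "gripper": 85}]'

```text
clock: 2.1
position: [0.4397, 0.3197, 0.1588]
ee_rot: [0.709, -0.001, 0.706, 0.003]
contact_force: [0.8, -0.5, -0.4]
width: 0.0848
```

```bash
python3 plan.py "0.4388 0.3055 0.10 0 85 3" "0.4388 0.3055 0.045 0 85 5"
```

```text
t 2.1 p [0.4397 0.3197 0.1588] jaw [1.    0.006 0.004] q [0.5  0.25 1.63 0.   1.26 0.49] F [ 0.8 -0.5 -0.4] w 0.0848
8
[{"dp":[0.163,-0.04,-0.003],"angular":[0.001,0.001,-0.001],"gripper":85},
{"dp":[0.163,-0.04,-0.003],"angular":[0.001,0.001,0],"gripper":85},
{"dp":[0.164,-0.039,-0.003],"angular":[0.002,0.001,-0.001],"gripper":85},
{"dp":[0.092,0,0],"angular":[0,0,0],"gripper":85},
{"dp":[0.092,0,0],"angular":[0,0,0],"gripper":85},
{"dp":[0.091,0,0],"angular":[0,0,0],"gripper":85},
{"dp":[0.092,0,0],"angular":[0,0,0],"gripper":85},
{"dp":[0.091,0,0],"angular":[0,0,0],"gripper":85}]
```

Request:
arm_command --series '[{"dp": [0.16, -0.06, -0.005], "angular": [0, 0, 0], "gripper": 85}, {"dp": [0.16, -0.06, -0.005], "angular": [0, 0, 0], "gripper": 85}, {"dp": [0.16, 0, 0], "angular": [0, 0, 0], "gripper": 85}, {"dp": [0, 0, 0], "angular": [0, 0, 0], "gripper": 85}, {"dp": [0, 0, 0], "angular": [0, 0, 0], "gripper": 85}, {"dp": [0, 0, 0], "angular": [0, 0, 0], "gripper": 85}, {"dp": [0, 0, 0], "angular": [0, 0, 0], "gripper": 85}, {"dp": [0, 0, 0], "angular": [0, 0, 0], "gripper": 85}]'

```text
clock: 3.1
position: [0.44, 0.311, 0.0993]
ee_rot: [0.709, -0.003, 0.705, 0.006]
contact_force: [-0.2, 0.1, -0.1]
width: 0.0849
```

```bash
python3 plan.py "0.4388 0.3055 0.045 0 85 4" "0.4388 0.3055 0.045 0 45 4"
```

```text
t 3.1 p [0.44   0.311  0.0993] jaw [1.    0.013 0.005] q [0.49 0.29 1.73 0.   1.11 0.47] F [-0.2  0.1 -0.1] w 0.0849
8
[{"dp":[0.113,-0.012,-0.003],"angular":[0.002,0.001,-0.001],"gripper":85},
{"dp":[0.113,-0.012,-0.003],"angular":[0.002,0.001,-0.001],"gripper":85},
{"dp":[0.113,-0.011,-0.003],"angular":[0.002,0.001,0],"gripper":85},
{"dp":[0.114,-0.012,-0.003],"angular":[0.002,0,-0.001],"gripper":85},
{"dp":[0,0,0],"angular":[0,0,0],"gripper":45},
{"dp":[0,0,0],"angular":[0,0,0],"gripper":45},
{"dp":[0,0,0],"angular":[0,0,0],"gripper":45},
{"dp":[0,0,0],"angular":[0,0,0],"gripper":45}]
```

Request:
arm_command --series '[{"dp": [0.115, -0.015, -0.003], "angular": [0.002, 0.001, 0], "gripper": 85}, {"dp": [0.115, -0.015, -0.003], "angular": [0.002, 0.001, 0], "gripper": 85}, {"dp": [0.115, -0.015, -0.003], "angular": [0.002, 0.001, 0], "gripper": 85}, {"dp": [0.11, 0, 0], "angular": [0.002, 0, 0], "gripper": 85}, {"dp": [0, 0, 0], "angular": [0, 0, 0], "gripper": 85}, {"dp": [0, 0, 0], "angular": [0, 0, 0], "gripper": 50}, {"dp": [0, 0, 0], "angular": [0, 0, 0], "gripper": 50}, {"dp": [0, 0, 0], "angular": [0, 0, 0], "gripper": 50}]'

```text
clock: 4.1
position: [0.439, 0.3053, 0.0405]
ee_rot: [0.707, 0.002, 0.707, 0.001]
contact_force: [-0.7, -0.8, 0.4]
width: 0.0503
```

```bash
python3 plan.py "0.4388 0.3055 0.15 0 50 5" "0.4388 0.18 0.18 0 50 3"
```

```text
t 4.1 p [0.439  0.3053 0.0405] jaw [ 1.    -0.001 -0.001] q [0.47 0.35 1.82 0.   0.98 0.47] F [-0.7 -0.8  0.4] w 0.0503
8
[{"dp":[-0.183,0.001,0],"angular":[0,0,0],"gripper":50},
{"dp":[-0.182,0.001,0],"angular":[0,0,-0.001],"gripper":50},
{"dp":[-0.183,0.001,-0.001],"angular":[0,0,0],"gripper":50},
{"dp":[-0.182,0.001,0],"angular":[0,0,-0.001],"gripper":50},
{"dp":[-0.183,0,-0.001],"angular":[0,0,0],"gripper":50},
{"dp":[-0.083,-0.349,0],"angular":[0,0,0],"gripper":50},
{"dp":[-0.084,-0.348,0],"angular":[0,0,0],"gripper":50},
{"dp":[-0.083,-0.349,0.001],"angular":[0,0,0],"gripper":50}]
```

Width 50 mm with a 62 mm cup between the fingers makes no sense, so I look.

```bash
python3 crop.py scene 342 174 66 pics/c3.png new
```

```text
(no output)
```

View pics/c3.png

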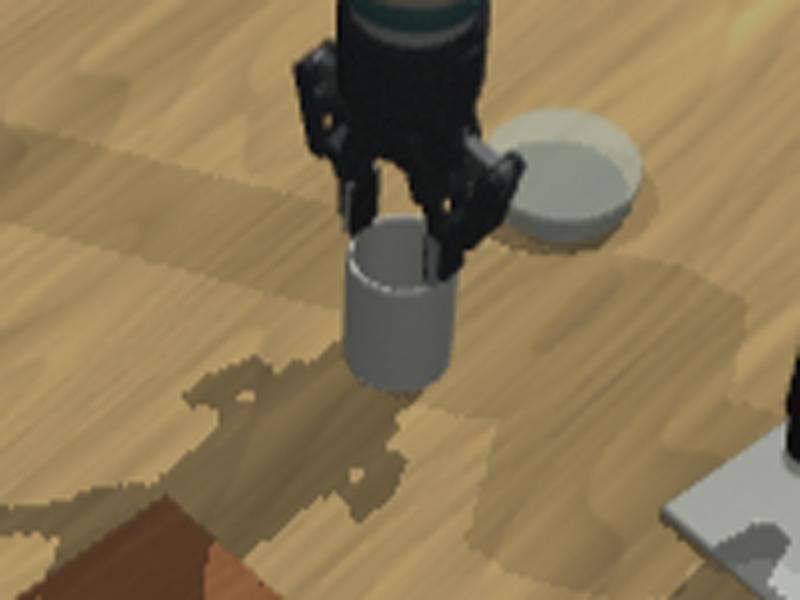

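The picture shows the fingers at the cup's rim, with tips at crop (355,230) and (450,280). I check their real position in the depth.

```bash
python3 - <<'E'
from h import *
for n in('scene','top'):
    if n=='top':cam('top')
    d,P=load(n);V=d['image'].max(-1)
    m=(abs(P[...,0]-.439)<.12)&(abs(P[...,1]-.305)<.07)&(P[...,2]>.02)
    k=m&(V<60)&(P[...,2]<.15);s=P[k];print(n,len(s))
    for a,b in((-.12,0),(0,.12)):
        t=s[(s[:,0]-.439>a)&(s[:,0]-.439<b)]
        if len(t):
            o=t[t[:,2].argsort()[:60]];print(o[::6].round(3).tolist())
    k=m&(V>=75)&(abs(P[...,2]-.08)<.006);s=P[k]
    if len(s)>10:print('rim',len(s),circ(s),s[:,:2].min(0),s[:,:2].max(0))
E
python3 plan.py
```

```text
scene 363
[[0.436, 0.33, 0.071], [0.412, 0.302, 0.085], [0.413, 0.305, 0.091], [0.413, 0.301, 0.094], [0.413, 0.297, 0.096], [0.413, 0.301, 0.1], [0.412, 0.313, 0.102], [0.413, 0.308, 0.106], [0.414, 0.3, 0.108], [0.402, 0.298, 0.113]]
[[0.468, 0.309, 0.081], [0.474, 0.298, 0.093], [0.475, 0.311, 0.097], [0.468, 0.3, 0.101], [0.476, 0.309, 0.103], [0.462, 0.296, 0.106], [0.476, 0.308, 0.111], [0.474, 0.299, 0.113], [0.476, 0.3, 0.117], [0.463, 0.296, 0.121]]
rim 136 (array([0.44000603, 0.30533188, 0.02893098]), np.float64(0.0018992228055116345)) [0.41030353 0.27386114] [0.47070952 0.33458076]
top 208
[[0.422, 0.279, 0.021], [0.417, 0.282, 0.031], [0.417, 0.283, 0.039], [0.435, 0.275, 0.044], [0.417, 0.283, 0.052], [0.432, 0.275, 0.057], [0.417, 0.283, 0.063], [0.422, 0.279, 0.072], [0.402, 0.297, 0.101], [0.409, 0.293, 0.12]]
[[0.451, 0.278, 0.022], [0.443, 0.276, 0.03], [0.458, 0.282, 0.04], [0.442, 0.275, 0.049], [0.459, 0.284, 0.058], [0.449, 0.277, 0.062], [0.47, 0.297, 0.091], [0.467, 0.293, 0.1], [0.48, 0.297, 0.125], [0.491, 0.292, 0.131]]
rim 42 (array([0.43815335, 0.3049343 , 0.02873985]), np.float64(0.0010769199768564822)) [0.4116247  0.27580917] [0.46593373 0.29314123]
t 4.2 p [0.4389 0.3052 0.0405] jaw [ 1.    -0.001 -0.001] q [0.47 0.35 1.82 0.   0.98 0.47] F [-0.   0.3 -0.9] w 0.0497
0
[]
```

The tips appear to sit above the rim although the TCP reads z = 0.04. I lift and measure the tips in free air.

Request:
arm_command --series '[{"dp": [-0.15, 0, 0], "angular": [0, 0, 0], "gripper": 50}, {"dp": [-0.15, 0, 0], "angular": [0, 0, 0], "gripper": 50}, {"dp": [-0.15, 0, 0], "angular": [0, 0, 0], "gripper": 50}, {"dp": [-0.15, 0, 0], "angular": [0, 0, 0], "gripper": 50}, {"dp": [-0.1, 0, 0], "angular": [0, 0, 0], "gripper": 50}, {"dp": [0, 0, 0], "angular": [0, 0, 0], "gripper": 50}, {"dp": [0, 0, 0], "angular": [0, 0, 0], "gripper": 50}, {"dp": [0, 0, 0], "angular": [0, 0, 0], "gripper": 50}]'

```text
clock: 5.2
position: [0.438, 0.3046, 0.1267]
ee_rot: [0.706, 0.001, 0.708, 0.001]
contact_force: [0.5, -0.5, -0.1]
width: 0.05
```

```bash
python3 crop.py scene 342 160 66 pics/c4.png new
python3 - <<'E'
from h import *
cam('top')
s=get_state();p=s['position'];print(p,s['width'])
for n in('scene','top'):
    d,P=load(n);V=d['image'].max(-1)
    m=(abs(P[...,0]-.439)<.07)&(abs(P[...,1]-.305)<.05)&(P[...,2]>p[2]-.03)&(P[...,2]<p[2]+.08)&(V<110)
    t=P[m];o=t[t[:,2].argsort()[:40]];print(n,len(t),o[::5].round(3).tolist())
    k=(abs(P[...,0]-.439)<.07)&(abs(P[...,1]-.305)<.05)&(V>=75)&(abs(P[...,2]-.08)<.006);r=P[k];print('rim',len(r),circ(r) if len(r)>10 else'')
E
```

```text
[0.43798215 0.30451223 0.12663235] 0.05004962748762301
scene 184 [[0.41, 0.298, 0.169], [0.412, 0.313, 0.173], [0.41, 0.305, 0.174], [0.41, 0.297, 0.176], [0.411, 0.306, 0.177], [0.411, 0.314, 0.178], [0.47, 0.298, 0.179], [0.41, 0.301, 0.18]]
rim 169 (array([0.43952227, 0.30550596, 0.02928929]), np.float64(0.0017930077528777774))
top 26 [[0.468, 0.293, 0.17], [0.402, 0.297, 0.18], [0.4, 0.296, 0.183], [0.411, 0.293, 0.19], [0.411, 0.293, 0.197], [0.466, 0.292, 0.202]]
rim 78 (array([0.43820374, 0.30490257, 0.02888174]), np.float64(0.001102639765896849))
```

View pics/c4.png

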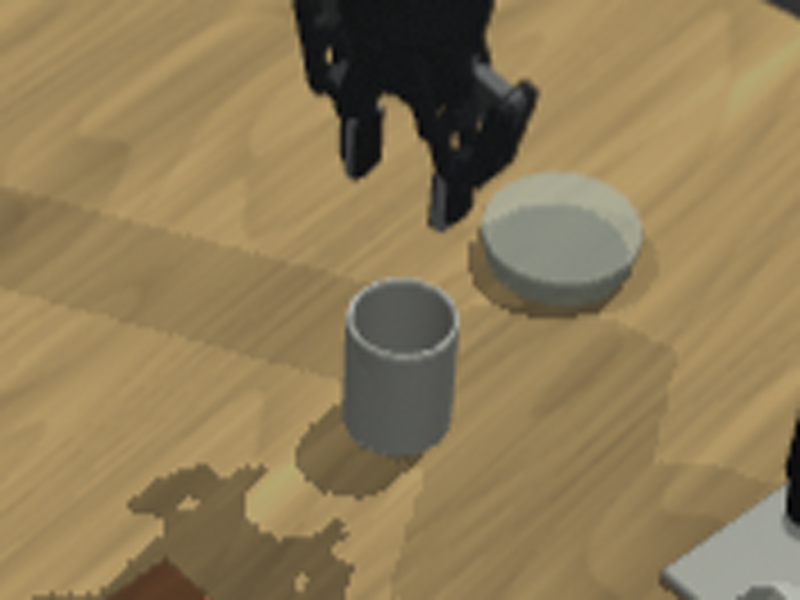

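In free air the tips are at z≈0.169 while the TCP reads 0.127. The reported TCP is therefore about 40 mm beyond the real fingertips: roughly 39 mm plus the swing. It agrees sideways. I apply that offset and grasp again.

Request:
arm_command --series '[{"dp": [0.1, 0, 0], "angular": [0, 0, 0], "gripper": 85}, {"dp": [0.18, 0.002, 0], "angular": [0, 0, 0], "gripper": 85}, {"dp": [0.25, 0.002, 0.002], "angular": [0, 0, 0], "gripper": 85}, {"dp": [0.25, 0.002, 0.002], "angular": [0, 0, 0], "gripper": 85}, {"dp": [0.2, 0, 0], "angular": [0, 0, 0], "gripper": 85}, {"dp": [0, 0, 0], "angular": [0, 0, 0], "gripper": 85}, {"dp": [0, 0, 0], "angular": [0, 0, 0], "gripper": 45}, {"dp": [0, 0, 0], "angular": [0, 0, 0], "gripper": 45}]'

```text
clock: 6.3
position: [0.4374, 0.3051, 0.0023]
ee_rot: [0.706, 0.001, 0.709, 0.001]
contact_force: [-0.6, 0.2, -0.7]
width: 0.0603
```

```bash
python3 plan.py
```

```text
t 6.3 p [0.4374 0.3051 0.0023] jaw [ 1.    -0.001 -0.004] q [0.48 0.39 1.86 0.   0.89 0.47] F [-0.6  0.2 -0.7] w 0.0603
0
[]
```

Gripped, but 5 mm too low for clearance above the wide cup's rim. I regrip higher.

Request:
arm_command --series '[{"dp": [0, 0, 0], "angular": [0, 0, 0], "gripper": 80}, {"dp": [0, 0, 0], "angular": [0, 0, 0], "gripper": 80}, {"dp": [-0.055, 0, 0.007], "angular": [0, 0, 0], "gripper": 80}, {"dp": [0, 0, 0], "angular": [0, 0, 0], "gripper": 80}, {"dp": [0, 0, 0], "angular": [0, 0, 0], "gripper": 45}, {"dp": [0, 0, 0], "angular": [0, 0, 0], "gripper": 45}, {"dp": [0, 0, 0], "angular": [0, 0, 0], "gripper": 45}, {"dp": [0, 0, 0], "angular": [0, 0, 0], "gripper": 45}]'

```text
clock: 7.3
position: [0.4397, 0.3059, 0.0118]
ee_rot: [0.707, 0.002, 0.707, 0.001]
contact_force: [-0.1, -0.1, 1.8]
width: 0.0598
```

```bash
python3 plan.py "0.4388 0.305 0.13 0 45 5" "0.45 0.18 0.15 0 45 3" "0.4763 -0.0594 0.15 0 45 6" "0.4763 -0.0594 0.09 0 45 2"
```

```text
t 7.3 p [0.4397 0.3059 0.0118] jaw [ 1. -0.  0.] q [0.48 0.38 1.85 0.   0.91 0.47] F [-0.1 -0.1  1.8] w 0.0598
16
[{"dp":[-0.197,-0.001,-0.001],"angular":[0,0,-0.001],"gripper":45},
{"dp":[-0.197,-0.001,-0.002],"angular":[0,0,0],"gripper":45},
{"dp":[-0.197,-0.001,-0.001],"angular":[0,0,-0.001],"gripper":45},
{"dp":[-0.197,-0.001,-0.002],"angular":[0,0,0],"gripper":45},
{"dp":[-0.197,-0.001,-0.001],"angular":[0,0,-0.001],"gripper":45},
{"dp":[-0.055,-0.347,0.031],"angular":[0,0,0],"gripper":45},
{"dp":[-0.056,-0.348,0.031],"angular":[0,0,0],"gripper":45},
{"dp":[-0.055,-0.347,0.032],"angular":[0,0,0],"gripper":45},
{"dp":[0,-0.333,0.037],"angular":[0,0,0],"gripper":45},
{"dp":[0,-0.332,0.037],"angular":[0,0,0],"gripper":45},
{"dp":[0,-0.333,0.036],"angular":[0,0,0],"gripper":45},
{"dp":[0,-0.332,0.037],"angular":[0,0,0],"gripper":45},
{"dp":[0,-0.333,0.036],"angular":[0,0,0],"gripper":45},
{"dp":[0,-0.332,0.037],"angular":[0,0,0],"gripper":45},
{"dp":[0.25,0,0],"angular":[0,0,0],"gripper":45},
{"dp":[0.25,0,0],"angular":[0,0,0],"gripper":45}]
```

Request:
arm_command --series '[{"dp": [-0.1, 0, 0], "angular": [0, 0, 0], "gripper": 45}, {"dp": [-0.2, 0, 0], "angular": [0, 0, 0], "gripper": 45}, {"dp": [-0.25, 0, 0], "angular": [0, 0, 0], "gripper": 45}, {"dp": [-0.25, -0.05, 0.01], "angular": [0, 0, 0], "gripper": 45}, {"dp": [-0.2, -0.15, 0.02], "angular": [0, 0, 0], "gripper": 45}, {"dp": [0, -0.25, 0.03], "angular": [0, 0, 0], "gripper": 45}, {"dp": [0, -0.32, 0.03], "angular": [0, 0, 0], "gripper": 45}, {"dp": [0, -0.32, 0.03], "angular": [0, 0, 0], "gripper": 45}]'

```text
clock: 8.3
position: [0.4548, 0.1734, 0.1389]
ee_rot: [0.708, -0.0, 0.706, 0.003]
contact_force: [1.0, 0.1, -0.9]
width: 0.0601
```

```bash
python3 plan.py "0.4763 -0.0594 0.13 0 45 8"
```

```text
t 8.3 p [0.4548 0.1734 0.1389] jaw [1.    0.005 0.003] q [0.22 0.18 1.78 0.   1.18 0.21] F [ 1.   0.1 -0.9] w 0.0601
8
[{"dp":[0.008,-0.243,0.021],"angular":[0,0,0],"gripper":45},
{"dp":[0.008,-0.243,0.021],"angular":[0,0,0],"gripper":45},
{"dp":[0.008,-0.242,0.021],"angular":[0.001,0,-0.001],"gripper":45},
{"dp":[0.009,-0.243,0.022],"angular":[0,0,0],"gripper":45},
{"dp":[0.009,-0.242,0.022],"angular":[0.001,0.001,-0.001],"gripper":45},
{"dp":[0.009,-0.242,0.022],"angular":[0,0,0],"gripper":45},
{"dp":[0.009,-0.243,0.022],"angular":[0.001,0.001,-0.001],"gripper":45},
{"dp":[0.009,-0.242,0.022],"angular":[0,0,0],"gripper":45}]
```

Request:
arm_command --series '[{"dp": [0, -0.3, 0.02], "angular": [0, 0, 0], "gripper": 45}, {"dp": [0, -0.3, 0.03], "angular": [0, 0, 0], "gripper": 45}, {"dp": [0, -0.3, 0.03], "angular": [0, 0, 0], "gripper": 45}, {"dp": [0.01, -0.3, 0.03], "angular": [0, 0, 0], "gripper": 45}, {"dp": [0.01, -0.25, 0.03], "angular": [0, 0, 0], "gripper": 45}, {"dp": [0.01, -0.2, 0.02], "angular": [0, 0, 0], "gripper": 45}, {"dp": [0.01, -0.1, 0.01], "angular": [0, 0, 0], "gripper": 45}, {"dp": [0, 0, 0], "angular": [0, 0, 0], "gripper": 45}]'

```text
clock: 9.3
position: [0.4765, -0.0456, 0.1376]
ee_rot: [0.71, 0.001, 0.704, 0.002]
contact_force: [-0.5, 0.2, -0.9]
width: 0.0598
```

```bash
python3 plan.py "0.4763 -0.0594 0.13 0 45 2"
```

```text
t 9.3 p [ 0.4765 -0.0456  0.1376] jaw [1.    0.001 0.008] q [-0.25  0.17  1.8   0.01  1.17 -0.25] F [-0.5  0.2 -0.9] w 0.0598
2
[{"dp":[0.031,-0.058,-0.001],"angular":[0,0.003,-0.001],"gripper":45},
{"dp":[0.032,-0.057,-0.001],"angular":[0.001,0.002,-0.002],"gripper":45}]
```

Request:
arm_command --series '[{"dp": [0.03, -0.06, 0], "angular": [0, 0.003, -0.001], "gripper": 45}, {"dp": [0.03, -0.055, 0], "angular": [0, 0.003, -0.001], "gripper": 45}, {"dp": [0.02, 0, 0], "angular": [0, 0, 0], "gripper": 45}, {"dp": [0, 0, 0], "angular": [0, 0, 0], "gripper": 45}, {"dp": [0, 0, 0], "angular": [0, 0, 0], "gripper": 45}, {"dp": [0, 0, 0], "angular": [0, 0, 0], "gripper": 45}, {"dp": [0, 0, 0], "angular": [0, 0, 0], "gripper": 45}, {"dp": [0, 0, 0], "angular": [0, 0, 0], "gripper": 45}]'

```text
clock: 10.3
position: [0.4761, -0.0574, 0.1274]
ee_rot: [0.706, -0.001, 0.708, 0.002]
contact_force: [-0.8, 0.0, -0.7]
width: 0.0595
```

```bash
python3 plan.py "0.4763 -0.0594 0.066 0 45 6";python3 - <<'E'
from h import *
for n in('scene','top'):
    d=cam(n);P=world(d);V=d['image'].max(-1)
    b=(abs(P[...,0]-.476)<.055)&(abs(P[...,1]+.059)<.055)
    z=P[...,2]
    for t,h in(('large',.095),('med',.2)):
        k=b&(abs(z-h)<(.006 if t=='large' else .02))&(V>80);r=P[k];print(n,t,len(r),np.median(r[:,2]) if len(r) else '',circ(r) if len(r)>10 else'')
E
```

```text
t 10.3 p [ 0.4761 -0.0574  0.1274] jaw [ 1.     0.004 -0.002] q [-0.27  0.18  1.8   0.    1.16 -0.27] F [-0.8  0.  -0.7] w 0.0595
6
[{"dp":[0.085,-0.003,0],"angular":[0,0,0],"gripper":45},
{"dp":[0.085,-0.003,0.001],"angular":[0.001,0,0],"gripper":45},
{"dp":[0.085,-0.003,0],"angular":[0,0,0],"gripper":45},
{"dp":[0.086,-0.003,0.001],"angular":[0.001,0,0],"gripper":45},
{"dp":[0.085,-0.003,0],"angular":[0,-0.001,-0.001],"gripper":45},
{"dp":[0.086,-0.003,0.001],"angular":[0.001,0,0],"gripper":45}]
scene large 223 0.09484755737781736 (array([ 0.47716157, -0.05905919,  0.04184875]), np.float64(0.0015105819750934036))
scene med 201 0.191829269060507 (array([ 0.47623498, -0.05746859,  0.02888449]), np.float64(0.0024581749930563685))
top large 46 0.0948183627430157 (array([ 0.47519095, -0.05987395,  0.0420709 ]), np.float64(0.0012295845044606622))
top med 0
```

Request:
arm_command --series '[{"dp": [0.1, -0.004, 0], "angular": [0, 0, 0], "gripper": 45}, {"dp": [0.1, -0.004, 0], "angular": [0, 0, 0], "gripper": 45}, {"dp": [0.1, -0.004, 0], "angular": [0, 0, 0], "gripper": 45}, {"dp": [0.1, -0.004, 0], "angular": [0, 0, 0], "gripper": 45}, {"dp": [0.06, 0, 0], "angular": [0, 0, 0], "gripper": 45}, {"dp": [0.03, 0, 0], "angular": [0, 0, 0], "gripper": 45}, {"dp": [0, 0, 0], "angular": [0, 0, 0], "gripper": 45}, {"dp": [0, 0, 0], "angular": [0, 0, 0], "gripper": 45}]'

```text
clock: 11.4
position: [0.4754, -0.0592, 0.0636]
ee_rot: [0.706, -0.001, 0.709, 0.002]
contact_force: [0.8, -0.3, -0.8]
width: 0.0602
```

```bash
python3 plan.py "0.4763 -0.0594 0.064 0 45 2"
```

```text
t 11.4 p [ 0.4754 -0.0592  0.0636] jaw [ 1.     0.004 -0.004] q [-0.27  0.25  1.9   0.    1.   -0.28] F [ 0.8 -0.3 -0.8] w 0.0602
2
[{"dp":[-0.002,-0.001,0.004],"angular":[0.001,-0.001,-0.001],"gripper":45},
{"dp":[-0.002,-0.001,0.004],"angular":[0.002,-0.002,-0.001],"gripper":45}]
```

Release (about a 2 mm drop) and rise.

Request:
arm_command --series '[{"dp": [0, 0, 0], "angular": [0, 0, 0], "gripper": 72}, {"dp": [0, 0, 0], "angular": [0, 0, 0], "gripper": 72}, {"dp": [-0.1, 0, 0], "angular": [0, 0, 0], "gripper": 72}, {"dp": [-0.3, 0, 0], "angular": [0, 0, 0], "gripper": 72}, {"dp": [-0.4, 0, 0], "angular": [0, 0, 0], "gripper": 72}, {"dp": [0, -0.2, -0.05], "angular": [0, 0, 0], "gripper": 72}, {"dp": [0, -0.35, -0.1], "angular": [0, 0, 0], "gripper": 72}, {"dp": [0, -0.35, -0.1], "angular": [0, 0, 0], "gripper": 72}]'

```text
clock: 12.4
position: [0.4491, -0.1687, 0.1695]
ee_rot: [0.709, -0.004, 0.705, 0.003]
contact_force: [0.8, -1.0, -0.8]
width: 0.0718
```

```bash
python3 plan.py "0.4098 -0.2928 0.12 0 72 4";python3 - <<'E'
from h import *
for n in('scene','top'):
    d=cam(n);P=world(d);V=d['image'].max(-1)
    b=(abs(P[...,0]-.476)<.055)&(abs(P[...,1]+.059)<.055)
    z=P[...,2]
    for t,h in(('large',.095),('med',.13)):
        k=b&(abs(z-h)<.006)&(V>80);r=P[k];print(n,t,len(r),np.median(r[:,2]) if len(r) else '',circ(r) if len(r)>10 else'')
E
```

```text
t 12.4 p [ 0.4491 -0.1687  0.1695] jaw [1.    0.01  0.006] q [-0.51  0.14  1.74  0.    1.25 -0.52] F [ 0.8 -1.  -0.8] w 0.0718
4
[{"dp":[0.103,-0.258,-0.085],"angular":[0.002,0.001,0],"gripper":72},
{"dp":[0.103,-0.258,-0.084],"angular":[0.002,0.001,0],"gripper":72},
{"dp":[0.103,-0.258,-0.084],"angular":[0.001,0.001,0],"gripper":72},
{"dp":[0.103,-0.258,-0.083],"angular":[0.002,0.001,0],"gripper":72}]
scene large 393 0.09523864381965241 (array([ 0.48100467, -0.06158359,  0.03668712]), np.float64(0.006868338902008235))
scene med 225 0.12958272628107803 (array([ 0.47540022, -0.05891285,  0.02897691]), np.float64(0.0014869262552870785))
top large 177 0.09582178684434228 (array([ 0.47541412, -0.05995294,  0.04198714]), np.float64(0.0014909313705007065))
top med 129 0.13031032672073106 (array([ 0.47377557, -0.05955245,  0.02905317]), np.float64(0.0011004334530706071))
```

The middle cup is seated: rim at z≈0.130, centre within 2 mm of the wide cup's. On to the narrow cup.

Request:
arm_command --series '[{"dp": [0.05, -0.28, -0.09], "angular": [0.002, 0.001, 0], "gripper": 72}, {"dp": [0.1, -0.28, -0.09], "angular": [0.002, 0.001, 0], "gripper": 72}, {"dp": [0.1, -0.2, -0.06], "angular": [0.002, 0.001, 0], "gripper": 72}, {"dp": [0.1, -0.1, -0.03], "angular": [0, 0.001, 0], "gripper": 72}, {"dp": [0, -0.04, -0.015], "angular": [0, 0, 0], "gripper": 72}, {"dp": [0, 0, 0], "angular": [0, 0, 0], "gripper": 72}, {"dp": [0, 0, 0], "angular": [0, 0, 0], "gripper": 72}, {"dp": [0, 0, 0], "angular": [0, 0, 0], "gripper": 72}]'

```text
clock: 13.5
position: [0.4172, -0.279, 0.131]
ee_rot: [0.709, -0.0, 0.705, -0.002]
contact_force: [0.5, -0.1, -0.4]
width: 0.0722
```

```bash
python3 plan.py "0.4098 -0.2928 0.0395 0 72 4"
```

```text
t 13.5 p [ 0.4172 -0.279   0.131 ] jaw [ 1.    -0.002  0.007] q [-0.73  0.21  1.76  0.    1.17 -0.73] F [ 0.5 -0.1 -0.4] w 0.0722
4
[{"dp":[0.191,-0.028,-0.017],"angular":[0,0.001,0],"gripper":72},
{"dp":[0.19,-0.028,-0.016],"angular":[-0.001,0.001,0.001],"gripper":72},
{"dp":[0.191,-0.029,-0.016],"angular":[0,0.001,0],"gripper":72},
{"dp":[0.19,-0.029,-0.015],"angular":[-0.001,0.001,0.001],"gripper":72}]
```

Request:
arm_command --series '[{"dp": [0.1, -0.06, -0.033], "angular": [0, 0.001, 0], "gripper": 72}, {"dp": [0.15, -0.06, -0.03], "angular": [0, 0.001, 0], "gripper": 72}, {"dp": [0.15, -0.005, 0], "angular": [0, 0.001, 0], "gripper": 72}, {"dp": [0.15, 0, 0], "angular": [0, 0, 0], "gripper": 72}, {"dp": [0.12, 0, 0], "angular": [0, 0, 0], "gripper": 72}, {"dp": [0.06, 0, 0], "angular": [0, 0, 0], "gripper": 72}, {"dp": [0, 0, 0], "angular": [0, 0, 0], "gripper": 72}, {"dp": [0, 0, 0], "angular": [0, 0, 0], "gripper": 72}]'

```text
clock: 14.5
position: [0.4084, -0.2956, 0.0381]
ee_rot: [0.707, -0.001, 0.707, -0.001]
contact_force: [-0.7, 0.0, 0.6]
width: 0.0721
```

```bash
python3 plan.py "0.4098 -0.2928 0.0395 0 72 2"
```

```text
t 14.5 p [ 0.4084 -0.2956  0.0381] jaw [ 1.    -0.001  0.   ] q [-0.76  0.31  1.89 -0.    0.94 -0.76] F [-0.7  0.   0.6] w 0.0721
2
[{"dp":[-0.006,0.011,0.006],"angular":[0,0,0.001],"gripper":72},
{"dp":[-0.005,0.012,0.006],"angular":[0,0,0.001],"gripper":72}]
```

Request:
arm_command --series '[{"dp": [-0.01, 0.023, 0.011], "angular": [0, 0, 0], "gripper": 72}, {"dp": [0, 0, 0], "angular": [0, 0, 0], "gripper": 72}, {"dp": [0, 0, 0], "angular": [0, 0, 0], "gripper": 25}, {"dp": [0, 0, 0], "angular": [0, 0, 0], "gripper": 25}, {"dp": [0, 0, 0], "angular": [0, 0, 0], "gripper": 25}, {"dp": [0, 0, 0], "angular": [0, 0, 0], "gripper": 25}, {"dp": [0, 0, 0], "angular": [0, 0, 0], "gripper": 25}, {"dp": [0, 0, 0], "angular": [0, 0, 0], "gripper": 25}]'

```text
clock: 15.5
position: [0.4107, -0.2934, 0.041]
ee_rot: [0.708, -0.002, 0.706, -0.002]
contact_force: [-0.9, -0.0, 0.1]
width: 0.0386
```

```bash
python3 plan.py "0.4098 -0.2928 0.2 0 25 5"
```

```text
t 15.5 p [ 0.4107 -0.2934  0.041 ] jaw [ 1.    -0.     0.003] q [-0.76  0.31  1.88 -0.    0.95 -0.75] F [-0.9 -0.   0.1] w 0.0386
5
[{"dp":[-0.265,-0.001,-0.001],"angular":[0,0,0.001],"gripper":25},
{"dp":[-0.265,0,-0.001],"angular":[0,0,0.001],"gripper":25},
{"dp":[-0.265,0,0],"angular":[0,0.001,0],"gripper":25},
{"dp":[-0.265,0.001,-0.001],"angular":[0,0,0.001],"gripper":25},
{"dp":[-0.265,0.001,-0.001],"angular":[0,0.001,0],"gripper":25}]
```

Request:
arm_command --series '[{"dp": [-0.15, 0, 0], "angular": [0, 0, 0], "gripper": 25}, {"dp": [-0.28, 0, 0], "angular": [0, 0, 0], "gripper": 25}, {"dp": [-0.3, 0, 0], "angular": [0, 0, 0], "gripper": 25}, {"dp": [-0.3, 0, 0], "angular": [0, 0, 0], "gripper": 25}, {"dp": [-0.25, 0.05, 0.01], "angular": [0, 0, 0], "gripper": 25}, {"dp": [-0.05, 0.15, 0.05], "angular": [0, 0, 0], "gripper": 25}, {"dp": [0, 0.25, 0.07], "angular": [0, 0, 0], "gripper": 25}, {"dp": [0, 0.28, 0.08], "angular": [0, 0, 0], "gripper": 25}]'

```text
clock: 16.5
position: [0.4343, -0.201, 0.2008]
ee_rot: [0.706, 0.002, 0.708, -0.001]
contact_force: [0.0, 0.3, -0.6]
width: 0.0385
```

```bash
python3 plan.py "0.475 -0.0592 0.205 0 25 5"
```

```text
t 16.5 p [ 0.4343 -0.201   0.2008] jaw [ 1.    -0.005 -0.003] q [-0.58  0.13  1.68 -0.    1.34 -0.57] F [ 0.   0.3 -0.6] w 0.0385
5
[{"dp":[-0.007,0.237,0.067],"angular":[-0.001,0,0],"gripper":25},
{"dp":[-0.007,0.236,0.067],"angular":[-0.001,0,0],"gripper":25},
{"dp":[-0.007,0.236,0.067],"angular":[0,-0.001,0],"gripper":25},
{"dp":[-0.007,0.237,0.067],"angular":[-0.001,0,0],"gripper":25},
{"dp":[-0.007,0.236,0.068],"angular":[0,-0.001,-0.001],"gripper":25}]
```

Request:
arm_command --series '[{"dp": [-0.02, 0.28, 0.08], "angular": [0, 0, 0], "gripper": 25}, {"dp": [-0.02, 0.28, 0.08], "angular": [0, 0, 0], "gripper": 25}, {"dp": [-0.02, 0.25, 0.07], "angular": [0, 0, 0], "gripper": 25}, {"dp": [0, 0.18, 0.05], "angular": [0, 0, 0], "gripper": 25}, {"dp": [0, 0.1, 0.03], "angular": [0, 0, 0], "gripper": 25}, {"dp": [0, 0.04, 0.015], "angular": [0, 0, 0], "gripper": 25}, {"dp": [0, 0, 0], "angular": [0, 0, 0], "gripper": 25}, {"dp": [0, 0, 0], "angular": [0, 0, 0], "gripper": 25}]'

```text
clock: 17.5
position: [0.4692, -0.0521, 0.1993]
ee_rot: [0.7, 0.003, 0.714, 0.003]
contact_force: [0.1, -0.4, -0.9]
width: 0.0382
```

```bash
python3 plan.py "0.475 -0.0592 0.2 0 25 2"
```

```text
t 17.5 p [ 0.4692 -0.0521  0.1993] jaw [ 1.     0.    -0.019] q [-0.26  0.13  1.68  0.    1.35 -0.26] F [ 0.1 -0.4 -0.9] w 0.0382
2
[{"dp":[-0.004,-0.029,0.024],"angular":[0,-0.006,-0.003],"gripper":25},
{"dp":[-0.003,-0.03,0.024],"angular":[0,-0.006,-0.003],"gripper":25}]
```

Request:
arm_command --series '[{"dp": [0, -0.032, 0.026], "angular": [0, -0.006, -0.003], "gripper": 25}, {"dp": [0, -0.03, 0.024], "angular": [0, -0.006, -0.003], "gripper": 25}, {"dp": [0, 0, 0], "angular": [0, 0, 0], "gripper": 25}, {"dp": [0, 0, 0], "angular": [0, 0, 0], "gripper": 25}, {"dp": [0, 0, 0], "angular": [0, 0, 0], "gripper": 25}, {"dp": [0, 0, 0], "angular": [0, 0, 0], "gripper": 25}, {"dp": [0, 0, 0], "angular": [0, 0, 0], "gripper": 25}, {"dp": [0, 0, 0], "angular": [0, 0, 0], "gripper": 25}]'

```text
clock: 18.5
position: [0.4755, -0.0617, 0.1993]
ee_rot: [0.708, 0.0, 0.706, -0.002]
contact_force: [0.3, -1.0, -1.7]
width: 0.0386
```

```bash
python3 plan.py "0.4748 -0.0592 0.098 0 25 8";python3 - <<'E'
from h import *
d=cam('scene');P=world(d);V=d['image'].max(-1)
b=(abs(P[...,0]-.476)<.055)&(abs(P[...,1]+.059)<.055);z=P[...,2]
k=b&(V>75)&(z>.16)&(z<.27)
for lo in np.arange(.15,.29,.01):
    r=P[k&(z>=lo)&(z<lo+.01)]
    if len(r)>15:
        f=least_squares(lambda q:np.hypot(r[:,0]-q[0],r[:,1]-q[1])-.02,[.475,-.06],loss='soft_l1',f_scale=.002);print(lo.round(3),len(r),f.x.round(4))
k=b&(abs(z-.13)<.006)&(V>80);r=P[k];print(len(r),circ(r) if len(r)>10 else '')
E
```

```text
t 18.5 p [ 0.4755 -0.0617  0.1993] jaw [ 1.    -0.003  0.002] q [-0.27  0.13  1.69 -0.    1.33 -0.27] F [ 0.3 -1.  -1.7] w 0.0386
8
[{"dp":[0.106,0.003,-0.001],"angular":[0,0,0],"gripper":25},
{"dp":[0.105,0.003,-0.001],"angular":[0,0,0],"gripper":25},
{"dp":[0.106,0.003,-0.001],"angular":[0,0,0],"gripper":25},
{"dp":[0.105,0.003,-0.001],"angular":[0,0,0],"gripper":25},
{"dp":[0.106,0.003,-0.001],"angular":[0,0,0],"gripper":25},
{"dp":[0.105,0.003,-0.001],"angular":[-0.001,0,0],"gripper":25},
{"dp":[0.106,0.002,-0.001],"angular":[0,0.001,0.001],"gripper":25},
{"dp":[0.105,0.003,0],"angular":[-0.001,0,0],"gripper":25}]
0.16 49 [ 0.4737 -0.0606]
0.17 63 [ 0.4736 -0.061 ]
0.18 64 [ 0.4735 -0.0605]
0.19 53 [ 0.4738 -0.0603]
0.2 62 [ 0.4737 -0.0605]
0.21 68 [ 0.4737 -0.0607]
0.22 67 [ 0.4744 -0.0608]
0.23 68 [ 0.4766 -0.0601]
0.24 64 [ 0.4769 -0.0599]
0.25 67 [ 0.4768 -0.06  ]
0.26 57 [ 0.4761 -0.0601]
151 (array([ 0.47531872, -0.05874044,  0.02904609]), np.float64(0.0012772514245791941))
```

Request:
arm_command --series '[{"dp": [0.08, 0.005, 0.004], "angular": [0, 0, 0], "gripper": 25}, {"dp": [0.13, 0.005, 0.004], "angular": [0, 0, 0], "gripper": 25}, {"dp": [0.14, 0.004, 0.003], "angular": [0, 0, 0], "gripper": 25}, {"dp": [0.14, 0, 0], "angular": [0, 0, 0], "gripper": 25}, {"dp": [0.14, 0, 0], "angular": [0, 0, 0], "gripper": 25}, {"dp": [0.1, 0, 0], "angular": [0, 0, 0], "gripper": 25}, {"dp": [0.05, 0, 0], "angular": [0, 0, 0], "gripper": 25}, {"dp": [0, 0, 0], "angular": [0, 0, 0], "gripper": 25}]'

```text
clock: 19.55
position: [0.4762, -0.0596, 0.0996]
ee_rot: [0.707, 0.0, 0.707, -0.001]
contact_force: [-0.4, -0.6, -0.5]
width: 0.0384
```

```bash
python3 plan.py "0.4765 -0.0598 0.098 0 25 2"
```

```text
t 19.55 p [ 0.4762 -0.0596  0.0996] jaw [ 1.    -0.002 -0.   ] q [-0.27  0.21  1.85 -0.    1.09 -0.27] F [-0.4 -0.6 -0.5] w 0.0384
2
[{"dp":[0.007,-0.001,0.001],"angular":[-0.001,0,0],"gripper":25},
{"dp":[0.007,-0.001,0.002],"angular":[-0.001,0,0.001],"gripper":25}]
```

Request:
arm_command --series '[{"dp": [0.01, 0, 0], "angular": [0, 0, 0], "gripper": 25}, {"dp": [0, 0, 0], "angular": [0, 0, 0], "gripper": 56}, {"dp": [0, 0, 0], "angular": [0, 0, 0], "gripper": 56}, {"dp": [-0.1, 0, 0], "angular": [0, 0, 0], "gripper": 56}, {"dp": [-0.3, 0, 0], "angular": [0, 0, 0], "gripper": 56}, {"dp": [-0.3, 0, 0], "angular": [0, 0, 0], "gripper": 56}, {"dp": [0, -0.2, 0.1], "angular": [0, 0, 0], "gripper": 56}, {"dp": [0, -0.3, 0.14], "angular": [0, 0, 0], "gripper": 56}]'

```text
clock: 20.55
position: [0.507, -0.1192, 0.1923]
ee_rot: [0.71, -0.002, 0.704, -0.001]
contact_force: [-0.7, -0.1, -0.8]
width: 0.0562
```

```bash
cat > cups.py <<'E'
from h import *
for n in('scene','top'):
    d=cam(n);P=world(d);V=d['image'].max(-1)
    b=(abs(P[...,0]-.476)<.055)&(abs(P[...,1]+.059)<.055);z=P[...,2]
    for t,h in(('large',.095),('med',.13),('small',.16)):
        r=P[b&(abs(z-h)<.006)&(V>80)];print(n,t,len(r),np.median(r[:,2]).round(4) if len(r) else '',circ(r)[0].round(4) if len(r)>10 else'')
E
python3 plan.py "0.579 -0.2832 0.14 0 56 4"; python3 cups.py
```

```text
t 20.55 p [ 0.507  -0.1192  0.1923] jaw [1.    0.001 0.009] q [-0.36  0.19  1.63  0.    1.32 -0.37] F [-0.7 -0.1 -0.8] w 0.0562
4
[{"dp":[0.111,-0.342,0.148],"angular":[0,0.001,0],"gripper":56},
{"dp":[0.111,-0.341,0.149],"angular":[0,0.002,0.001],"gripper":56},
{"dp":[0.11,-0.342,0.149],"angular":[0,0.001,0],"gripper":56},
{"dp":[0.11,-0.342,0.149],"angular":[0.001,0.002,0.001],"gripper":56}]
scene large 324 0.0951 [ 0.4759 -0.0583  0.041 ]
scene med 185 0.1297 [ 0.4726 -0.0579  0.0291]
scene small 42 0.1596 [ 0.4753 -0.059   0.0187]
top large 177 0.0953 [ 0.4755 -0.06    0.042 ]
top med 107 0.1301 [ 0.4739 -0.0597  0.0292]
top small 72 0.1604 [ 0.474  -0.0601  0.0183]
```

All three cups are nested: rims at z 0.095, 0.130 and 0.160, centres within about 2 mm. On to the holder.

Request:
arm_command --series '[{"dp": [0.05, -0.36, 0.16], "angular": [0, 0.002, 0], "gripper": 56}, {"dp": [0.1, -0.34, 0.15], "angular": [0, 0.002, 0], "gripper": 56}, {"dp": [0.1, -0.3, 0.13], "angular": [0, 0.002, 0], "gripper": 56}, {"dp": [0.1, -0.17, 0.08], "angular": [0, 0, 0], "gripper": 56}, {"dp": [0.06, -0.08, 0.03], "angular": [0, 0, 0], "gripper": 56}, {"dp": [0, 0, 0], "angular": [0, 0, 0], "gripper": 56}, {"dp": [0, 0, 0], "angular": [0, 0, 0], "gripper": 56}, {"dp": [0, 0, 0], "angular": [0, 0, 0], "gripper": 56}]'

```text
clock: 21.65
position: [0.576, -0.2712, 0.1474]
ee_rot: [0.709, -0.001, 0.706, -0.001]
contact_force: [-0.1, 0.4, 0.2]
width: 0.0559
```

```bash
python3 plan.py "0.579 -0.2832 0.12 0 56 2" "0.579 -0.2832 0.008 0 56 6"
```

```text
t 21.65 p [ 0.576  -0.2712  0.1474] jaw [ 1.    -0.     0.004] q [-0.55  0.39  1.44  0.    1.3  -0.55] F [-0.1  0.4  0.2] w 0.0559
8
[{"dp":[0.114,-0.05,0.012],"angular":[0,0.001,0.001],"gripper":56},
{"dp":[0.114,-0.049,0.012],"angular":[0,0.002,0],"gripper":56},
{"dp":[0.156,0,0],"angular":[0,0,0],"gripper":56},
{"dp":[0.155,0,0],"angular":[0,0,0],"gripper":56},
{"dp":[0.156,0,0],"angular":[0,0,0],"gripper":56},
{"dp":[0.155,0,0],"angular":[0,0,0],"gripper":56},
{"dp":[0.156,0,0],"angular":[0,0,0],"gripper":56},
{"dp":[0.155,0,0.001],"angular":[0,0,0],"gripper":56}]
```

Request:
arm_command --series '[{"dp": [0.1, -0.05, 0.012], "angular": [0, 0.001, 0], "gripper": 56}, {"dp": [0.16, -0.05, 0.012], "angular": [0, 0.001, 0], "gripper": 56}, {"dp": [0.18, 0, 0], "angular": [0, 0, 0], "gripper": 56}, {"dp": [0.18, 0, 0], "angular": [0, 0, 0], "gripper": 56}, {"dp": [0.15, 0, 0], "angular": [0, 0, 0], "gripper": 56}, {"dp": [0.1, 0, 0], "angular": [0, 0, 0], "gripper": 56}, {"dp": [0.05, 0, 0], "angular": [0, 0, 0], "gripper": 56}, {"dp": [0, 0, 0], "angular": [0, 0, 0], "gripper": 56}]'

```text
clock: 22.65
position: [0.5775, -0.2837, 0.0273]
ee_rot: [0.706, -0.0, 0.708, 0.0]
contact_force: [-0.5, 0.1, 0.1]
width: 0.0559
```

```bash
python3 plan.py "0.579 -0.2832 0.008 0 56 3"
```

```text
t 22.65 p [ 0.5775 -0.2837  0.0273] jaw [ 1.     0.    -0.003] q [-0.56  0.5   1.58 -0.    1.06 -0.56] F [-0.5  0.1  0.1] w 0.0559
3
[{"dp":[0.054,0.002,0.004],"angular":[0,-0.001,0],"gripper":56},
{"dp":[0.053,0.001,0.004],"angular":[0,0,0],"gripper":56},
{"dp":[0.054,0.002,0.005],"angular":[0,-0.001,0],"gripper":56}]
```

Request:
arm_command --series '[{"dp": [0.055, 0.002, 0.005], "angular": [0, 0, 0], "gripper": 56}, {"dp": [0.055, 0.002, 0.005], "angular": [0, 0, 0], "gripper": 56}, {"dp": [0.045, 0, 0.003], "angular": [0, 0, 0], "gripper": 56}, {"dp": [0, 0, 0], "angular": [0, 0, 0], "gripper": 25}, {"dp": [0, 0, 0], "angular": [0, 0, 0], "gripper": 15}, {"dp": [0, 0, 0], "angular": [0, 0, 0], "gripper": 0}, {"dp": [0, 0, 0], "angular": [0, 0, 0], "gripper": 0}, {"dp": [0, 0, 0], "angular": [0, 0, 0], "gripper": 0}]' --grip_force 60

```text
clock: 23.65
position: [0.5808, -0.2842, 0.0098]
ee_rot: [0.708, -0.001, 0.707, -0.001]
contact_force: [-0.9, -0.3, -0.5]
width: 0.0075
```

```bash
python3 plan.py "0.579 -0.2832 0.12 0 0 5"
```

```text
t 23.65 p [ 0.5808 -0.2842  0.0098] jaw [1.    0.001 0.001] q [-0.56  0.52  1.6  -0.    1.02 -0.56] F [-0.9 -0.3 -0.5] w 0.0075
5
[{"dp":[-0.184,0.001,-0.003],"angular":[0,0,0],"gripper":0},
{"dp":[-0.184,0.001,-0.003],"angular":[0,0,0],"gripper":0},
{"dp":[-0.183,0.001,-0.003],"angular":[0,0,0.001],"gripper":0},
{"dp":[-0.184,0.002,-0.003],"angular":[0,0,0],"gripper":0},
{"dp":[-0.183,0.001,-0.002],"angular":[0,0.001,0.001],"gripper":0}]
```

Request:
arm_command --series '[{"dp": [-0.08, 0, 0], "angular": [0, 0, 0], "gripper": 0}, {"dp": [-0.15, 0, 0], "angular": [0, 0, 0], "gripper": 0}, {"dp": [-0.2, 0, 0], "angular": [0, 0, 0], "gripper": 0}, {"dp": [-0.22, 0, 0], "angular": [0, 0, 0], "gripper": 0}, {"dp": [-0.18, 0, 0], "angular": [0, 0, 0], "gripper": 0}, {"dp": [-0.05, 0, 0], "angular": [0, 0, 0], "gripper": 0}, {"dp": [0, 0.15, 0.02], "angular": [0, 0, 0], "gripper": 0}, {"dp": [0, 0.25, 0.04], "angular": [0, 0, 0], "gripper": 0}]'

```text
clock: 24.65
position: [0.5874, -0.2352, 0.1201]
ee_rot: [0.708, 0.0, 0.707, -0.002]
contact_force: [-0.5, 0.0, -0.1]
width: 0.0072
```

```bash
python3 plan.py "0.634 0.012 0.11 -0.1025 0 7"
```

```text
t 24.65 p [ 0.5874 -0.2352  0.1201] jaw [ 1.    -0.003  0.001] q [-0.49  0.41  1.49 -0.    1.24 -0.49] F [-0.5  0.  -0.1] w 0.0072
7
[{"dp":[0.011,0.294,0.055],"angular":[0.009,0,0],"gripper":0},
{"dp":[0.012,0.295,0.05],"angular":[0.009,0,0],"gripper":0},
{"dp":[0.011,0.296,0.046],"angular":[0.009,0,0],"gripper":0},
{"dp":[0.012,0.297,0.042],"angular":[0.009,0,0],"gripper":0},
{"dp":[0.011,0.297,0.038],"angular":[0.009,0,0],"gripper":0},
{"dp":[0.012,0.298,0.034],"angular":[0.009,0,0.001],"gripper":0},
{"dp":[0.012,0.298,0.029],"angular":[0.009,0.001,0],"gripper":0}]
```

Request:
arm_command --series '[{"dp": [0.01, 0.32, 0.06], "angular": [0.012, 0, 0], "gripper": 0}, {"dp": [0.01, 0.34, 0.055], "angular": [0.012, 0, 0], "gripper": 0}, {"dp": [0.01, 0.35, 0.05], "angular": [0.012, 0, 0], "gripper": 0}, {"dp": [0.01, 0.34, 0.045], "angular": [0.012, 0, 0], "gripper": 0}, {"dp": [0, 0.3, 0.035], "angular": [0.01, 0, 0], "gripper": 0}, {"dp": [0, 0.22, 0.025], "angular": [0.005, 0, 0], "gripper": 0}, {"dp": [0, 0.12, 0.01], "angular": [0.002, 0, 0], "gripper": 0}, {"dp": [0, 0.03, 0], "angular": [0, 0, 0], "gripper": 0}]'

```text
clock: 25.65
position: [0.626, 0.0256, 0.1058]
ee_rot: [0.7, 0.038, 0.712, -0.035]
contact_force: [0.9, -0.2, 0.0]
width: 0.0072
```

```bash
python3 plan.py "0.634 0.012 0.09 -0.1025 0 3"
```

```text
t 25.65 p [0.626  0.0256 0.1058] jaw [ 0.995 -0.103 -0.017] q [-0.07  0.42  1.51  0.01  1.23  0.03] F [ 0.9 -0.2  0. ] w 0.0072
3
[{"dp":[0.043,-0.035,0.027],"angular":[0,-0.004,-0.001],"gripper":0},
{"dp":[0.044,-0.036,0.026],"angular":[0,-0.004,-0.001],"gripper":0},
{"dp":[0.043,-0.035,0.026],"angular":[-0.001,-0.003,-0.001],"gripper":0}]
```

Request:
arm_command --series '[{"dp": [0.04, -0.035, 0.027], "angular": [0, -0.004, -0.001], "gripper": 0}, {"dp": [0.04, -0.035, 0.027], "angular": [0, -0.004, -0.001], "gripper": 0}, {"dp": [0.03, -0.035, 0.02], "angular": [0, -0.003, -0.001], "gripper": 0}, {"dp": [0, 0, 0], "angular": [0, 0, 0], "gripper": 0}, {"dp": [0, 0, 0], "angular": [0, 0, 0], "gripper": 0}, {"dp": [0, 0, 0], "angular": [0, 0, 0], "gripper": 0}, {"dp": [0, 0, 0], "angular": [0, 0, 0], "gripper": 0}, {"dp": [0, 0, 0], "angular": [0, 0, 0], "gripper": 0}]'

```text
clock: 26.65
position: [0.6332, 0.0077, 0.0913]
ee_rot: [0.706, 0.037, 0.706, -0.039]
contact_force: [0.7, 0.6, -0.7]
width: 0.0073
```

```bash
python3 plan.py "0.634 0.012 0.06 -0.1025 0 3"
python3 - <<'E'
from h import *
d=cam('scene');P=world(d);d2=cam('top');print(get_state()['position'])
a=-.1025;c,s=np.cos(a),np.sin(a);M=np.array([[c,-s],[s,c]])
for n,D in(('scene',d),('top',d2)):
    P=world(D);L=P.copy();L[...,:2]=P[...,:2]@M
    V=D['image'].max(-1);k=(abs(L[...,0]-.629)<.03)&(abs(L[...,1]-.077)<.07)&(L[...,2]>.065)&(L[...,2]<.165)&(V>45)
    for lo in np.arange(.07,.16,.01):
        r=L[k&(L[...,2]>=lo)&(L[...,2]<lo+.01)]
        if len(r)>8: print(n,lo.round(3),len(r),'x',np.percentile(r[:,0],[5,50,95]).round(4),'y',np.percentile(r[:,1],[1,99]).round(4),'slope',np.polyfit(r[:,1],r[:,0],1)[0].round(3))
E
python3 crop.py scene 322 270 60 pics/c5.png
```

```text
t 26.65 p [0.6332 0.0077 0.0913] jaw [ 0.994 -0.107  0.   ] q [-0.1   0.43  1.53 -0.    1.18  0.01] F [ 0.7  0.6 -0.7] w 0.0073
3
[{"dp":[0.087,0.012,0.001],"angular":[-0.001,0,0],"gripper":0},
{"dp":[0.087,0.012,0.001],"angular":[-0.001,0,0.001],"gripper":0},
{"dp":[0.086,0.013,0.001],"angular":[-0.001,0,0],"gripper":0}]
[0.63325958 0.00765684 0.09121953]
scene 0.09 39 x [0.6281 0.6315 0.6325] y [0.0429 0.1001] slope 0.04
scene 0.1 55 x [0.6298 0.6319 0.6334] y [0.0434 0.1022] slope 0.012
scene 0.11 40 x [0.6286 0.6319 0.6331] y [0.0262 0.0862] slope 0.07
scene 0.12 40 x [0.6279 0.6319 0.6332] y [0.0262 0.0648] slope 0.067
scene 0.13 56 x [0.6268 0.6325 0.6372] y [0.0264 0.0659] slope 0.154
scene 0.14 56 x [0.6254 0.6323 0.6372] y [0.0265 0.1033] slope 0.019
scene 0.15 63 x [0.62   0.6322 0.6375] y [0.0264 0.1097] slope 0.019
top 0.12 13 x [0.6232 0.6238 0.6244] y [0.026  0.1158] slope -0.006
top 0.13 12 x [0.623  0.6238 0.6246] y [0.0375 0.1088] slope 0.007
top 0.14 11 x [0.6228 0.6239 0.6246] y [0.0263 0.1114] slope 0.004
top 0.15 11 x [0.6234 0.6241 0.6246] y [0.0273 0.1116] slope 0.003
```

View pics/c5.png

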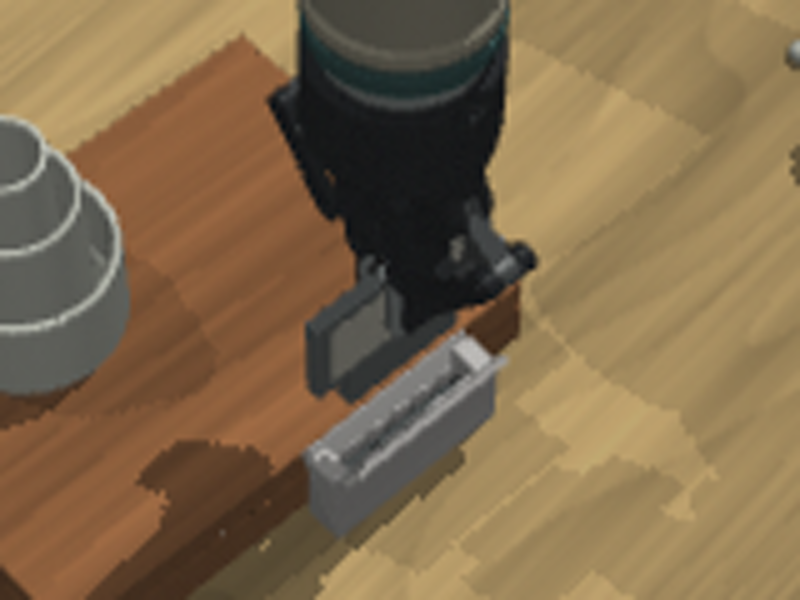

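The picture shows the holder (crop 380,340) upright above the rail (crop 400,430). The faces give a centre of about x 0.628, y 0.073 in shelf axes, against 0.6293, 0.0765 for the slot. I correct by +1.4 and +3.5 mm and lower.

Request:
arm_command --series '[{"dp": [0, 0.016, 0.007], "angular": [0.001, 0, 0], "gripper": 0}, {"dp": [0, 0.014, 0.006], "angular": [0, 0, 0], "gripper": 0}, {"dp": [0.07, 0, 0], "angular": [0, 0, 0], "gripper": 0}, {"dp": [0.09, 0, 0], "angular": [0, 0, 0], "gripper": 0}, {"dp": [0.09, 0, 0], "angular": [0, 0, 0], "gripper": 0}, {"dp": [0.05, 0, 0], "angular": [0, 0, 0], "gripper": 0}, {"dp": [0, 0, 0], "angular": [0, 0, 0], "gripper": 0}, {"dp": [0, 0, 0], "angular": [0, 0, 0], "gripper": 0}]'

```text
clock: 27.75
position: [0.6346, 0.0115, 0.0515]
ee_rot: [0.705, 0.038, 0.707, -0.039]
contact_force: [-1.2, -0.2, -0.3]
width: 0.0075
```

```bash
python3 plan.py "0.635 0.0111 0.03 -0.1025 0 3"
```

```text
t 27.75 p [0.6346 0.0115 0.0515] jaw [ 0.994 -0.108 -0.002] q [-0.09  0.47  1.57 -0.    1.1   0.02] F [-1.2 -0.2 -0.3] w 0.0075
3
[{"dp":[0.06,-0.001,0.001],"angular":[-0.001,0,0],"gripper":0},
{"dp":[0.059,-0.001,0.002],"angular":[-0.001,-0.001,0.001],"gripper":0},
{"dp":[0.06,-0.001,0.001],"angular":[-0.002,0,0],"gripper":0}]
```

Request:
arm_command --series '[{"dp": [0.04, 0, 0], "angular": [-0.001, 0, 0], "gripper": 0}, {"dp": [0.04, 0, 0], "angular": [-0.001, 0, 0], "gripper": 0}, {"dp": [0.04, 0, 0], "angular": [-0.001, 0, 0], "gripper": 0}, {"dp": [0.04, 0, 0], "angular": [0, 0, 0], "gripper": 0}, {"dp": [0.02, 0, 0], "angular": [0, 0, 0], "gripper": 0}, {"dp": [0, 0, 0], "angular": [0, 0, 0], "gripper": 0}, {"dp": [0, 0, 0], "angular": [0, 0, 0], "gripper": 0}, {"dp": [0, 0, 0], "angular": [0, 0, 0], "gripper": 0}]' --grip_force 80

```text
clock: 28.75
position: [0.6348, 0.0114, 0.0304]
ee_rot: [0.706, 0.036, 0.706, -0.037]
contact_force: [-1.4, -0.6, 1.2]
width: 0.0068
```

```bash
python3 plan.py "0.635 0.0111 0.023 -0.1025 0 3"
```

```text
t 28.75 p [0.6348 0.0114 0.0304] jaw [ 0.995 -0.103 -0.001] q [-0.09  0.49  1.6  -0.    1.06  0.01] F [-1.4 -0.6  1.2] w 0.0068
3
[{"dp":[0.021,-0.001,0.001],"angular":[0,0,0],"gripper":0},
{"dp":[0.02,-0.001,0],"angular":[0,0,0.001],"gripper":0},
{"dp":[0.021,0,0.001],"angular":[-0.001,0,0],"gripper":0}]
```

The tongue is in and touching the strip. Now I press.

Request:
arm_command --series '[{"dp": [0.02, 0, 0], "angular": [0, 0, 0], "gripper": 0}, {"dp": [0.02, 0, 0], "angular": [0, 0, 0], "gripper": 0}, {"dp": [0.02, 0, 0], "angular": [0, 0, 0], "gripper": 0}, {"dp": [0.02, 0, 0], "angular": [0, 0, 0], "gripper": 0}, {"dp": [0.02, 0, 0], "angular": [0, 0, 0], "gripper": 0}, {"dp": [0.02, 0, 0], "angular": [0, 0, 0], "gripper": 0}, {"dp": [0.02, 0, 0], "angular": [0, 0, 0], "gripper": 0}, {"dp": [0.02, 0, 0], "angular": [0, 0, 0], "gripper": 0}]'

```text
clock: 29.75
position: [0.6351, 0.0114, 0.0224]
ee_rot: [0.708, 0.035, 0.705, -0.037]
contact_force: [-4.0, 0.3, 16.0]
width: 0.0067
```

```bash
python3 plan.py
```

```text
t 29.75 p [0.6351 0.0114 0.0224] jaw [ 0.995 -0.103  0.004] q [-0.09  0.49  1.61 -0.    1.03  0.01] F [-4.   0.3 16. ] w 0.0067
0
[]
```

Request:
arm_command --series '[{"dp": [0.02, 0, -0.006], "angular": [0, 0, 0], "gripper": 0}, {"dp": [0.02, 0, 0], "angular": [0, 0, 0], "gripper": 0}, {"dp": [0.02, 0, 0], "angular": [0, 0, 0], "gripper": 0}, {"dp": [0.02, 0, 0], "angular": [0, 0, 0], "gripper": 0}, {"dp": [0.02, 0, 0], "angular": [0, 0, 0], "gripper": 0}, {"dp": [0.02, 0, 0], "angular": [0, 0, 0], "gripper": 0}, {"dp": [0.02, 0, 0], "angular": [0, 0, 0], "gripper": 0}, {"dp": [0.02, 0, 0], "angular": [0, 0, 0], "gripper": 0}]'

```text
clock: 30.75
position: [0.6353, 0.0113, 0.0224]
ee_rot: [0.711, 0.035, 0.701, -0.038]
contact_force: [-4.4, -0.2, 16.7]
width: 0.0067
```

```bash
python3 cups.py; python3 plan.py
python3 - <<'E'
from h import *
a=-.1025;c,s=np.cos(a),np.sin(a);M=np.array([[c,-s],[s,c]])
for n in('scene','top'):
    D,P=load(n);L=P.copy();L[...,:2]=P[...,:2]@M
    V=D['image'].max(-1);k=(abs(L[...,0]-.629)<.012)&(abs(L[...,1]-.077)<.06)&(L[...,2]>.06)&(L[...,2]<.105)&(V>45)
    r=L[k];print(n,len(r),np.percentile(r[:,2],[50,90,98]).round(4),'y',np.percentile(r[:,1],[1,99]).round(4),'x',np.percentile(r[:,0],[5,50,95]).round(4))
E
python3 crop.py scene 322 285 48 pics/c6.png
```

```text
scene large 339 0.095 [ 0.476  -0.0585  0.0405]
scene med 264 0.1301 [ 0.4785 -0.0604  0.0246]
scene small 135 0.1596 [ 0.4754 -0.0593  0.0184]
top large 30 0.0959 [ 0.4762 -0.0561  0.046 ]
top med 0  
top small 0  
t 30.85 p [0.6353 0.0113 0.0224] jaw [ 0.995 -0.103  0.014] q [-0.09  0.49  1.62 -0.    1.02  0.01] F [-4.2 -0.5 16.8] w 0.0068
0
[]
scene 239 [0.0856 0.0969 0.0997] y [0.0298 0.106 ] x [0.6254 0.6328 0.6378]
top 44 [0.0931 0.0979 0.1005] y [0.0286 0.1192] x [0.6243 0.626  0.6318]
```

View pics/c6.png

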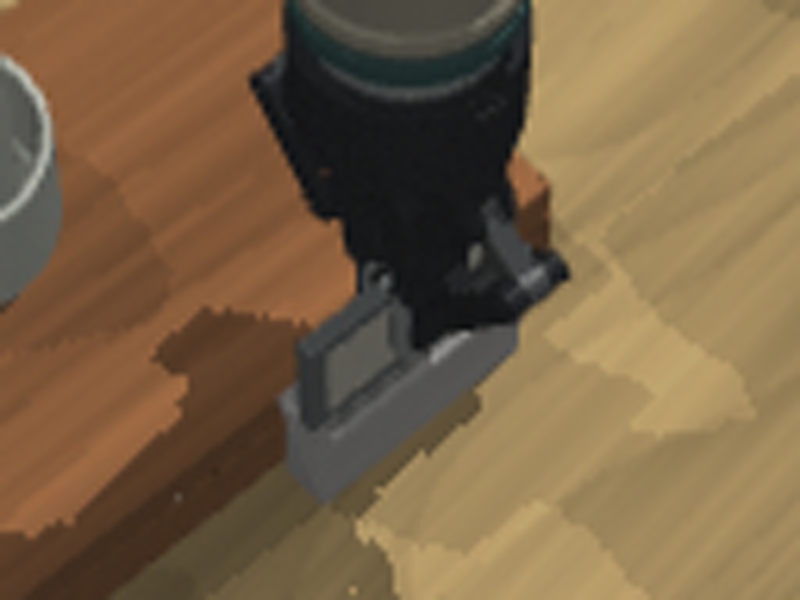

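The picture shows the holder's head down on the rail: shoulders at block level, tongue fully in. The tool has tilted by 0.014 rad, so I correct that while pressing and recheck the head's top edge.

Request:
arm_command --series '[{"dp": [0.02, 0, -0.005], "angular": [0, 0.005, 0], "gripper": 0}, {"dp": [0.02, 0, 0], "angular": [0, 0.004, 0], "gripper": 0}, {"dp": [0.02, 0, 0], "angular": [0, 0.003, 0], "gripper": 0}, {"dp": [0.02, 0, 0], "angular": [0, 0.002, 0], "gripper": 0}, {"dp": [0.02, 0, 0], "angular": [0, 0.002, 0], "gripper": 0}, {"dp": [0.02, 0, 0], "angular": [0, 0.002, 0], "gripper": 0}, {"dp": [0.02, 0, 0], "angular": [0, 0.002, 0], "gripper": 0}, {"dp": [0.02, 0, 0], "angular": [0, 0.002, 0], "gripper": 0}]'

```text
clock: 31.85
position: [0.6349, 0.0113, 0.0224]
ee_rot: [0.701, 0.036, 0.711, -0.037]
contact_force: [-5.4, -0.3, 16.0]
width: 0.0073
```

```bash
python3 plan.py
python3 - <<'E'
from h import *
a=-.1025;c,s=np.cos(a),np.sin(a);M=np.array([[c,-s],[s,c]])
for n in('scene','top'):
    D=cam(n);P=world(D);L=P.copy();L[...,:2]=P[...,:2]@M
    V=D['image'].max(-1)
    for y0,y1 in((.025,.055),(.1,.125)):
        k=(abs(L[...,0]-.629)<.01)&(L[...,1]>y0)&(L[...,1]<y1)&(L[...,2]>.058)&(L[...,2]<.12);r=L[k]
        if len(r)>5:
            t=r[r[:,2]>.088];print(n,len(r),'z',np.percentile(r[:,2],[50,90,97]).round(4),'y',np.percentile(r[:,1],[1,99]).round(4),'top x',np.percentile(t[:,0],[5,50,95]).round(4) if len(t) else '')
s=get_state();print(s['clock'],s['contact_force'],s['position'],s['qd'].round(4))
E
```

```text
t 31.85 p [0.6349 0.0113 0.0224] jaw [ 0.995 -0.103 -0.013] q [-0.09  0.5   1.59 -0.    1.06  0.01] F [-5.4 -0.3 16. ] w 0.0073
0
[]
scene 137 z [0.086  0.0971 0.0978] y [0.0295 0.0542] top x [0.6274 0.6327 0.6358]
scene 6 z [0.0734 0.0802 0.0811] y [0.1056 0.1097] top x 
top 39 z [0.0891 0.0973 0.0983] y [0.029  0.0479] top x [0.6259 0.6284 0.6336]
top 49 z [0.0893 0.097  0.0979] y [0.1007 0.1212] top x [0.6262 0.6289 0.6338]
31.95 [-5.54126678  0.42769568 16.32257757] [0.63487643 0.01139122 0.02238289] [-0.0006  0.0003  0.0005  0.0005 -0.0036 -0.0008]
```

```bash
python3 -c "
from rig import sign_off,get_state
print(sign_off());s=get_state();print(s['clock'],s['contact_force'],s['position'],s['width'])"
```

```text
the job is handed in; nothing more can be done
None
the job is handed in; nothing more can be done
```

I nested the three cups on the shelf. I then pressed the label holder into the rail slot and handed the job in at about 32 s, still gripping and pressing it. The sign-off gives no verdict.

**Cups:** after release, the camera put the rims at z of about 0.095, 0.130 and 0.160 m, which is where seated cups should be. Their centres agreed within about 2–3 mm. The last check, with the holder pressed, showed the same rim heights. In that check the arm partly hid the cups, so some centre fits were poorer.

**Holder:**
- **Press:** the TCP stopped firmly at z = 0.0224 m with about 16 N upward on the tool over the last three calls. That puts the tongue's foot about 8.4 mm into the spring.
- **Grip:** the fingers were still closed on it, with the grip set to 80 N.
- **Position:** the camera put the holder within about 1 mm across the slot and 1.5 mm along it.

**What disagreed or stayed uncertain:**
- **Finger position:** the reported TCP lies about 40 mm beyond the real fingertips. The first try at the middle cup therefore closed in the air just above its rim; I measured the offset and regripped.
- **Top edge of the holder:** the camera read it at about 0.097 m, where I expected 0.095 m. That is within depth noise but close to the limit, so the force and TCP height are the stronger evidence that it is home.
- **Sideways force:** about 5 N remained across the slot, with a tool tilt of about 0.013 rad.
- **Bystanders:** I steered clear of the microscope, bottle and dish but did not measure them again at the end.

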